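Prop the photometer lid open and bring the wheel's blank into the window

TASK

Service the filter photometer: lift its hinged lid by the bar at the front, swing the prop rod on its right side up under the lid's ear before the slowly sinking lid comes back down, and let the lid settle on the rod so that the rod's end sits in the ear's hole and holds the lid open. Then, with the lid propped, push the filter wheel inside round by its upright knob until the blank (the solid bright metal disc) stands fully in the window at the back of the wheel. Let go of everything, and do not knock over or push aside the bottles and glassware round about.

Things in the scene. Friction and masses are not known exactly. Their poses are not given: they have to be found in the camera images.
- photometer: fixed white sheet-metal bench instrument, 262 (x) x 260 (y) x 95 mm high; origin at the centre of its underside on the worktop; x points from its front panel (display, keys) to its rear, y to its left, z up. Rim of the open box 93 mm high, grey deck inside at 45 mm. The opening reaches from 4 mm behind the front face to the hinge; the last 50 mm are a fixed hood.
- lid (a joint): lid hinge, rad: 0 shut, 1.48 at its stop, nearly upright. Damped (about 4 N m s/rad; lid about 0.7 kg, centre of mass 110 mm from hinge): lifting at 0.35 rad/s takes about 9 N at the bar. Let go, it does not stay but sinks slowly: from the stop to 1.2 rad in 7 to 10 s, shut some 10 s later. Propped it rests at about 1.02 and leans over the rear of the opening.
- lid_bar (a point): middle of the steel bow handle on the lid's front edge: a 12 mm bar, 116 mm long along the photometer's y, 250 mm from the hinge; 28 mm free between it and the lid, nothing under it down to the worktop. Fingertips put under it from the front, tool tilted about 45 degrees, can lift it along its arc; it can also be pinched from above. Propped: 132 mm before the hinge, 309 mm high.
- lid_hinge (a point): point on the lid's hinge line, at mid width: 81 mm behind the photometer's origin (+x), 95 mm above the worktop; the hinge line is parallel to the photometer's y axis.
- lid_hole (a point): centre of the 20 mm holding hole, at the underside of the lid's ear: a 4 mm steel plate in the lid's plane, sticking out 46 mm beyond the lid's right (-y) side, 127 to 162 mm from the hinge, the hole at 150 mm. Beyond the hole the ear ends in a lip bent down and outward, 13 mm long, that guides the rod into the hole.
- prop (a joint): prop rod's pivot, rad: 0 parked level along the right side, pointing to the rear; grows as its end swings up and forward. Stays where left (friction 0.03 N m, rod 30 g). About 0.87 when seated. Left at 0.79 to 0.92 below the lid, the sinking lid draws its end along the ear into the hole; beyond 0.96 it misses. Its end gets under the ear only while the lid is above about 1.17 rad.
- prop_pivot (a point): the rod's pivot, in the rod's plane; fixed: 119 mm in front of the photometer's origin (-x), 155.5 mm to its right (-y), 77 mm above the worktop. The rod turns about an axis parallel to the photometer's y.
- prop_end (a point): top of the collar (24 mm across) near the rod's far end, 189 mm from the pivot; beyond it an 8 mm round-nosed tip stands out 13 mm, bent 18 degrees so that it enters the hole squarely. The ear rests on the collar: seated, this point meets lid_hole.
- prop_grip (a point): middle of the rod's black cross handle: a rubber sleeve 12 mm thick (16 mm at its end) that sticks out 58 mm to the right (-y) from the rod, 100 mm from the pivot; this point is 33 mm out from the rod. It can be pinched from above, one finger in front of it and one behind, and carried along its arc about the pivot; it turns in the fingers.
- wheel (a joint): turn of the filter wheel about its vertical axis, rad, counter-clockwise from above positive, range -1.7 to 1.7; 0 with the blank in the middle of the window; starts between -1.05 and -0.5. Stays where left (friction 0.05 N m). The blank is fully in view within about 0.12 of 0.
- wheel_knob (a point): mid-height of the wheel's upright aluminium knob, 16 mm thick, 35 mm tall, top 89 mm above the worktop, 42 mm from the axis and facing away from the blank: it points to the photometer's front when the blank is in the window. The propped lid hangs over behind it: reach in from the front with the tool leaning back 20 to 30 degrees toward the robot, its body clear of the lid.
- window (a point): centre of the fixed 33 x 38 mm (x, y) window in the aluminium plate over the wheel's rear part, 62 mm above the worktop, 42 mm behind the wheel's axis. The axis is 54 mm in front of the photometer's origin, on its middle line; the black wheel is 116 mm across, its top 55 mm above the worktop, with five places 72 degrees apart: four dark filters and the blank.
- wheel_blank (a point): centre of the blank's top: a solid bright aluminium disc, 26 mm across, with a dark slot.
- amber_bottle_1: loose brown bottle with black cap, 70 x 180 mm, origin at its foot; a bystander
- amber_bottle_2: loose brown bottle with black cap, 70 x 180 mm, origin at its foot; a bystander
- flask_100: loose small conical flask, 64 x 105 mm, origin at its foot; a bystander
- flask_b: loose conical flask in foil, 87 x 140 mm, origin at its foot; a bystander
- beaker_foil: loose beaker in foil, 78 x 97 mm, origin at its foot; a bystander
- dropper_bottle: loose dropper bottle, 33 x 107 mm, origin at its foot; a bystander
- vial: loose vial, 28 x 61 mm, origin at its foot, on the left of the photometer; a bystander

How it is judged:
By the outcome, as a careful person would: the job done as asked, in the order asked, and still so for the second after the job is handed in, with the robot touching nothing.
It also fails if it takes over 67 s, if anything falls off the work surface, if the arm or the gripper's body presses on something with over 40 N, if the wrist force passes 120 N, or if a joint passes its speed limit or range.

ROBOT

A 6-joint arm with a two-finger parallel gripper is mounted at the origin on a cart in front of the work surface, level with it; the furniture and walls round the work are solid. World frame = base frame: x ahead of the robot, y to its left, z up, the work surface at z = 0. Lengths are in m, angles in rad, forces in N, time in s.
With the tool pointing down it reaches from about 0.225 to 0.875 m from the base axis. Payload 3.4 kg.
Tool frame: the origin (TCP) lies at the very end of the fingers, on their centre line; the grasp point (between the pads) lies 19 mm behind it; z points along the fingers, y is the line along which they close (so a half turn about z gives the same grasp; the last joint's range is limited). The gripper opens to 85 mm and grips with 20 to 120 N. Pads are 22 mm wide; open, the fingers measure 114 mm over their backs; the gripper's body (76 mm by 85 mm) begins 54 mm behind the grasp point. The pads swing forward as they close: fully open they stand 13 mm farther back than shut.
Start: joints at [1.021, 0.276, 1.505, -0, 1.361, -0.121], TCP at [0.239, 0.523, 0.231] pointing down, gripper open.
Joint ranges: [-2.89, 2.89], [-0.75, 2.08], [0.22, 2.7], [-1.18, 4.32], [0.11, 2.71], [-2.7, 2.7]. Speed limits (rad/s): [2.57, 2.57, 3.14, 3.14, 3.14, 3.14].

INTERFACE

Orientations are given as a unit quaternion [w, x, y, z].
In Python, from rig import manip, eyes gives the robot as it stands.
- The arm moves only by the tool servo_tool, never from a script. Its argument "series" is text: rows parted by semicolons, each of 7 numbers parted by spaces: the shift along the tool's x, y, z in m, then the turn, a rotation vector about the tool's x, y, z in degrees, then the closure, from 0 (fully open) to 1 (shut). In form: dx dy dz ax ay az fingers; .... A call has 1 to 5 rows; each row is the pose to reach, as a shift and turn from the pose commanded when the call began, along the tool's axes at that moment; what a row does not reach only later rows make up. A row lasts 1/10 s, in which the tool goes at most 50 mm and 8.59 degrees, less where a joint would pass 70% of its speed; a pose out of reach is approached as far as the arm can. A call with a gripper value outside its range is refused whole. The fingers move at their own pace and stop on an object; "squeeze" is the grip in N (left out, the last holds). Time passes only in rows, so rows that repeat a pose let the fingers close. It gives the time, the measured TCP pose, the force, the opening and the grip force at its end, in the units of the state.
- manip.get_state(): the state, without advancing time (a new reading comes with each control period).
- eyes.get_image(name): name is "scene" or "side" or "wrist"; returns the picture (480x640x3 uint8, red, green, blue); there is no depth.
- eyes.camera_info(name): a dict with "fx", "fy", "cx", "cy" (pixels), "eye" and "orientation" of the camera in the world. Camera axes: x right, y down, z forward; pixel columns grow to the right and rows downward; lengths in m; the calibration is good to about 2 mm. A picture is of the moment at which its call begins: read the wrist's pose just before it. camera_info takes no time and is no camera call; for the wrist camera it gives the pose at the moment of the call.
- manip.sign_off(): hands the job in; it is judged then, once.
The state is a dict: "clock": time; "qpos": joint angles; "qd": joint speeds; "effort": joint torques, N m; "position": TCP position; "ee_rot": TCP orientation; "contact_force": force on the tool from outside, world axes, zero at the start; "moment": the same for the moment, N m; "width": finger opening in m; "gripper_force": force on a finger pad.
Only numpy, scipy, OpenCV 4.12 (cv2) and the standard library are available. Lean on these libraries where they do the work, as an engineer would, in place of code of your own. Each camera call takes 0.05 s, during which the arm holds its last target. There are 200 camera calls.

## Working session

There is one attempt and no reset: what is moved stays moved. The work goes in short steps, Python scripts to look and compute and a tool call to move; the robot and the scene stay as the last step left them, time stands still between calls to the robot, and variables do not carry over. Pictures are saved under pics/ and viewed, at most 10 in all, crops included, and the job is handed in when it is done.

Besides the shell and the picture viewer there is one more tool, called after "Emit:" as name(argument=value, ...) on one line, values as JSON. servo_tool: Moves the arm, as the interface text tells. Its arguments: {"type":"object","properties":{"series":{"type":"string"},"squeeze":{"type":"number"}},"required":["series"]}

```bash
mkdir -p pics; ls; python3 - <<'E'
from rig import manip, eyes
import cv2,json
for n in ["scene","side"]:
    im=eyes.get_image(n); cv2.imwrite(f"pics/{n}0.png",im[:,:,::-1])
    print(n,eyes.camera_info(n))
s=manip.get_state(); print(s)
E
```

```text
pics
scene {'fx': 555.6475285081694, 'fy': 555.6475285081694, 'cx': 320.70040154767895, 'cy': 237.94852802296467, 'eye': array([-0.12747754, -0.93267963,  0.75808518]), 'orientation': array([-0.46921087,  0.82394972, -0.27298155,  0.1625703 ])}
side {'fx': 442.1861791450798, 'fy': 442.1861791450798, 'cx': 316.0838539326965, 'cy': 240.78747313696195, 'eye': array([0.61748067, 0.82008778, 0.82681156]), 'orientation': array([-0.0108597 ,  0.04085082,  0.9085646 , -0.41560034])}
{'clock': 0.1, 'qpos': array([ 1.02098276e+00,  2.76545630e-01,  1.50600636e+00,  1.44745612e-05,
        1.36069435e+00, -1.20986956e-01]), 'qd': array([-5.21780628e-05, -7.36104606e-04, -2.08649199e-03, -9.28784310e-04,
       -9.83057390e-04, -7.93491048e-04]), 'effort': array([ 3.81599375e-04, -4.17700267e+01, -2.46404493e+01, -7.56565601e-05,
        5.92142125e-03, -1.00438919e-05]), 'position': array([0.23883523, 0.52253884, 0.23051836]), 'ee_rot': array([-2.78834334e-04,  2.12775613e-01,  9.77100739e-01, -7.78437312e-04]), 'contact_force': array([ 0.94955309, -0.03018785,  1.12339165]), 'moment': array([-0.03347188,  0.05473332, -0.00575071]), 'gripper_force': 0.0, 'width': 0.08558981581874783}
```

View pics/scene0.png

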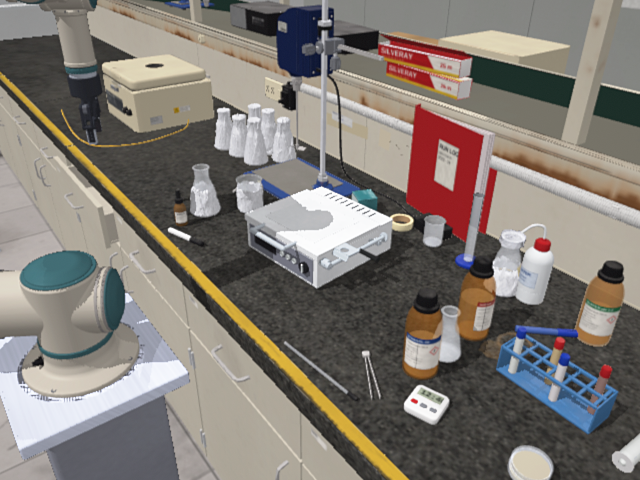

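View pics/side0.png

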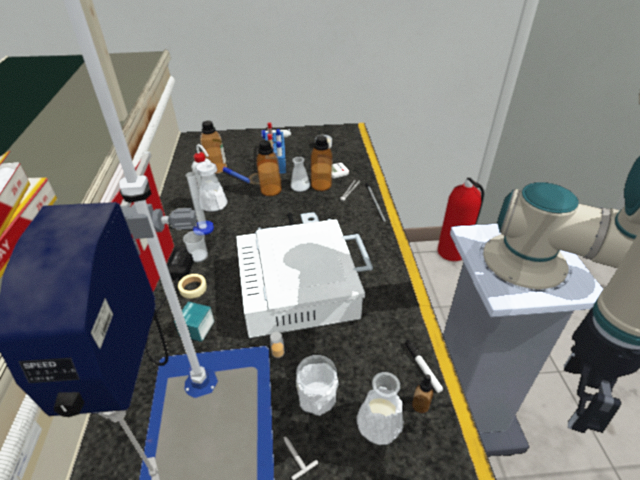

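The scene view shows the photometer at about (320,235), with its bar at the front left and the prop and ear on the near side at (345,255). In the side view the photometer is around (300,270), the bar at (360,250) and the ear at (310,217). I'll enlarge both to pick corners.

```bash
python3 - <<'E'
import cv2,numpy as np
a=cv2.imread("pics/scene0.png")[175:300,235:405]; b=cv2.imread("pics/side0.png")[200:345,225:385]
A=cv2.resize(a,None,fx=4.7,fy=4.7,interpolation=cv2.INTER_CUBIC)
cv2.imwrite("pics/c1.png",A)
B=cv2.resize(b,None,fx=4,fy=4,interpolation=cv2.INTER_CUBIC); cv2.imwrite("pics/c2.png",B); print(A.shape,B.shape)
E
```

```text
(588, 799, 3) (580, 640, 3)
```

View pics/c1.png

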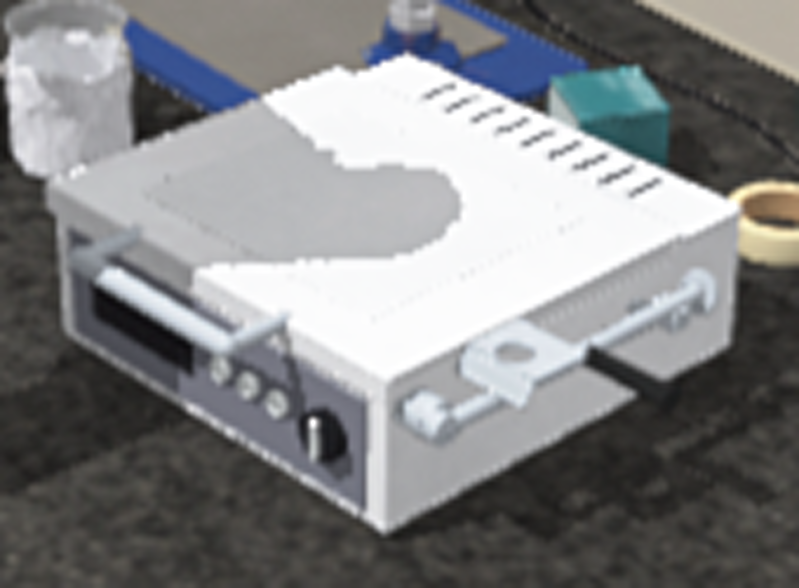

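View pics/c2.png

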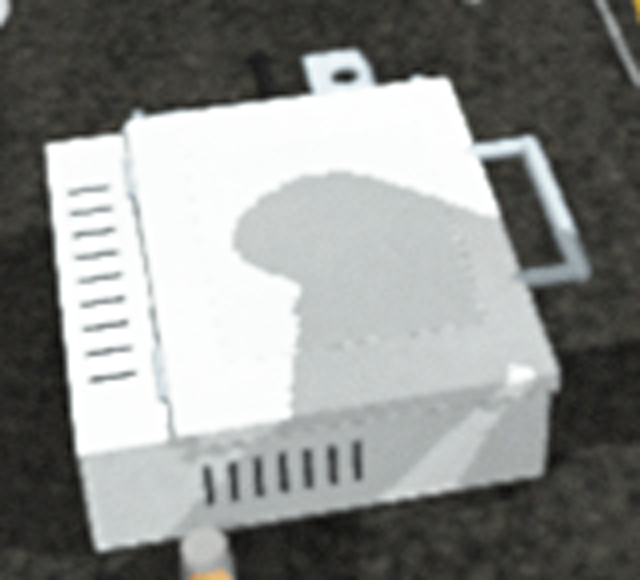

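The crops show the box corners, ear hole, pivot and bar clearly. I'll fit x, y and yaw from these points.

```bash
cat > h.py <<'E'
import numpy as np, cv2
from scipy.spatial.transform import Rotation as R
from rig import manip, eyes
def q2R(q): return R.from_quat([q[1],q[2],q[3],q[0]]).as_matrix()
def proj(n,P,ci=None):
    c=ci or eyes.camera_info(n); p=(np.atleast_2d(P)-c["eye"])@q2R(c["orientation"])
    return np.c_[c["fx"]*p[:,0]/p[:,2]+c["cx"],c["fy"]*p[:,1]/p[:,2]+c["cy"]]
def ray(n,uv,z,ci=None):
    c=ci or eyes.camera_info(n); d=q2R(c["orientation"])@[(uv[0]-c["cx"])/c["fx"],(uv[1]-c["cy"])/c["fy"],1]
    return c["eye"]+d*(z-c["eye"][2])/d[2]
E
python3 - <<'E'
from h import *
from scipy.optimize import least_squares
f=lambda p,s,o:(np.array(p)+.5)/s-.5+np.array(o)
S=[((-131,-130,0),(387,532)),((-131,130,0),(68,335)),((131,-130,0),(732,345)),((131,-130,95),(738,208)),((131,130,95),(405,57)),((-69,-155.5,95),(517,350)),((-119,-155.5,77),(430,412))]
D=[((131,130,95),(80,457)),((131,-130,95),(47,148)),((131,130,0),(100,550)),((-131,130,0),(545,473)),((-69,-155.5,95),(345,75))]
def W(m,p):
    c,s=np.cos(p[2]),np.sin(p[2]); m=np.array(m)/1000
    return m@np.array([[c,s,0],[-s,c,0],[0,0,1]])+[p[0],p[1],0]
cs,cd=eyes.camera_info("scene"),eyes.camera_info("side")
def res(p,sep=0):
    a=proj("",W([x[0] for x in S],p),cs)-[f(x[1],4.7,(235,175)) for x in S]
    b=proj("",W([x[0] for x in D],p),cd)-[f(x[1],4,(225,200)) for x in D]
    return [a,b] if sep else np.r_[a,b].ravel()
r=least_squares(res,[.5,0,0],loss="soft_l1"); print(r.x); [print(np.round(x,1)) for x in res(r.x,1)]
for n,uv in [("scene",f((172,308),4.7,(235,175))),("side",f((553,205),4,(225,200)))]:
    P=ray(n,uv,.09); c,s=np.cos(r.x[2]),np.sin(r.x[2]); d=P[:2]-r.x[:2]; print("bar z.09 world",P,"local",c*d[0]+s*d[1],-s*d[0]+c*d[1])
E
```

```text
[0.61590077 0.04863963 0.12434229]
[[-0.6  3.3]
 [-1.9  2.3]
 [-1.3  2.4]
 [ 0.2 -0.6]
 [-0.9 -0.9]
 [-0.4  1.7]
 [ 2.3  3.4]]
[[-0.4 -1.6]
 [-0.8 -0.9]
 [-0.4  2.3]
 [-0.8  1.8]
 [-1.1  0.6]]
bar z.09 world [0.46290583 0.02972556 0.09      ] local -0.15415949362559897 0.00020670976125980456
bar z.09 world [0.4449109  0.02024791 0.09      ] local -0.17319093541703454 -0.006966001903608986
```

```bash
python3 - <<'E'
from h import *
from scipy.optimize import least_squares
f=lambda p,s,o:(np.array(p)+.5)/s-.5+np.array(o)
S=[((-131,-130,0),(387,532)),((-131,130,0),(68,335)),((131,-130,0),(732,345)),((131,-130,95),(738,208)),((131,130,95),(405,57)),((-69,-155.5,97),(517,350))]
D=[((131,130,95),(80,457)),((131,-130,95),(47,148)),((131,130,0),(100,550)),((-131,130,0),(545,473)),((-69,-155.5,97),(345,75))]
def W(m,p):
    c,s=np.cos(p[2]),np.sin(p[2]); m=np.array(m,float)/1000; m[m[:,2]==0,2]=p[3]
    return m@np.array([[c,s,0],[-s,c,0],[0,0,1]])+[p[0],p[1],0]
cs,cd=eyes.camera_info("scene"),eyes.camera_info("side")
def res(p,sep=0):
    a=proj("",W([x[0] for x in S],p),cs)-[f(x[1],4.7,(235,175)) for x in S]
    b=proj("",W([x[0] for x in D],p),cd)-[f(x[1],4,(225,200)) for x in D]
    return [a,b] if sep else np.r_[a,b].ravel()
r=least_squares(res,[.5,0,0,0],loss="soft_l1"); print(r.x); [print(np.round(x,1)) for x in res(r.x,1)]
# bar: triangulate
def rr(n,uv,c): return c["eye"],q2R(c["orientation"])@[(uv[0]-c["cx"])/c["fx"],(uv[1]-c["cy"])/c["fy"],1]
def tri(u,v):
    A=[];b=[]
    for e,d in (rr("",u,cs),rr("",v,cd)):
        d=d/np.linalg.norm(d);M=np.eye(3)-np.outer(d,d);A.append(M);b.append(M@e)
    return np.linalg.lstsq(np.vstack(A),np.hstack(b),rcond=None)[0]
for a,b in [((172,308),(553,205)),((106,278),(583,272)),((240,342),(530,142)),((517,350),(345,75))]:
    P=tri(f(a,4.7,(235,175)),f(b,4,(225,200))); c,s=np.cos(r.x[2]),np.sin(r.x[2]); d=P[:2]-r.x[:2]; print(P.round(4),"local",(c*d[0]+s*d[1]).round(4),(-s*d[0]+c*d[1]).round(4))
E
```

```text
[0.61563803 0.04834618 0.12585882 0.0077689 ]
[[-0.5  0.6]
 [-2.1 -0.1]
 [-1.1 -0.2]
 [ 0.2 -0.6]
 [-1.  -0.8]
 [-0.3  1. ]]
[[-0.2 -1.6]
 [-0.8 -0.9]
 [-0.6  0.1]
 [-0.5 -0.5]
 [-1.1 -0. ]]
[0.4514 0.0223 0.0955] local -0.1662 -0.0052
[0.4436 0.0759 0.0899] local -0.1672 0.0489
[ 0.4566 -0.032   0.1009] local -0.1679 -0.0597
[ 0.5657 -0.1139  0.0986] local -0.07 -0.1547
```

```bash
cat > plan.py <<'E'
from h import *
import json,os
from scipy.spatial.transform import Slerp
O=np.array([.6156,.0483,0]); PSI=.1255
EX=np.array([np.cos(PSI),np.sin(PSI),0]); EY=np.array([-np.sin(PSI),np.cos(PSI),0]); EZ=np.array([0,0,1.])
def Wd(m): m=np.array(m)/1000; return O+EX*m[0]+EY*m[1]+EZ*m[2]
def loc(P): d=np.array(P)-O; return np.array([d@EX,d@EY,d[2]])*1000
def ori(lean,spin=0):  # lean: tool z forward from down; spin about tool z, deg
    a=np.radians(lean); z=np.sin(a)*EX-np.cos(a)*EZ; y=np.cos(a)*EX+np.sin(a)*EZ
    return R.from_matrix(np.c_[EY,y,z])*R.from_rotvec([0,0,np.radians(spin)])
def load():
    if os.path.exists("cmd.json"): c=json.load(open("cmd.json")); return np.array(c["p"]),R.from_quat(c["q"])
    return np.array([.239,.523,.231]),R.from_quat([.212776,.977101,0,0])
def plan(wps):
    """wps: list of (local mm xyz, lean, spin, closure, rows); prints calls, saves the pose commanded at the end"""
    p,r=load(); T=[]; cp,cr=p,r
    for m,le,sp,cl,n in wps:
        t=Wd(m); o=ori(le,sp); s=Slerp([0,1],R.concatenate([cr,o]))
        for i in range(1,n+1): T.append((cp+(t-cp)*i/n,s(i/n),cl))
        print("  step mm/row %.0f deg/row %.1f"%(1000*np.linalg.norm(t-cp)/n,np.degrees((cr.inv()*o).magnitude())/n)); cp,cr=t,o
    for k in range(0,len(T),5):
        rows=[]
        for t,o,cl in T[k:k+5]:
            d=np.round(r.inv().apply(t-p),3); a=np.round(np.degrees((r.inv()*o).as_rotvec()),1)
            rows.append(" ".join("%g"%(v+0) for v in [*d,*a,cl]))
        print("; ".join(rows)); p,r=p+r.apply(d),r*R.from_rotvec(np.radians(a))
    json.dump({"p":p.tolist(),"q":r.as_quat().tolist()},open("cmd.json","w")); print("end local",loc(p).round(1))
bar=lambda f:np.array([81-250*np.cos(f),0,95+250*np.sin(f)])
E
python3 - <<'E'
from plan import *
for n,uv in dict(amber1=(421,370),amber2=(476,333),fl=(449,355),drop=(181,219),flb=(205,211),beak=(251,209)).items():
    P=ray("scene",uv,0); print(n,P.round(3),loc(P).round(0))
print("vial",loc(ray("side",(277,353),0)).round(0))
b=bar(0)
plan([((-230,100,220),30,0,1,9),(b+[-55,0,12],45,0,1,6),(b+[-13,0,-30],45,0,1,4)])
E
```

```text
amber1 [ 0.511 -0.422  0.   ] [-163. -453.    0.]
amber2 [ 0.683 -0.414  0.   ] [   9. -467.    0.]
fl [ 0.586 -0.425  0.   ] [ -88. -466.    0.]
drop [0.399 0.409 0.   ] [-170.  385.    0.]
flb [0.476 0.413 0.   ] [-93. 379.   0.]
beak [0.591 0.346 0.   ] [ 13. 298.   0.]
vial [ 75. 180.   0.]
  step mm/row 47 deg/row 7.2
  step mm/row 25 deg/row 2.5
  step mm/row 15 deg/row 0.0
-0.032 -0.035 0.001 -3 -1.7 6.3 1; -0.065 -0.069 0.002 -6.1 -3.4 12.6 1; -0.097 -0.104 0.004 -9.1 -5.1 19 1; -0.13 -0.138 0.005 -12.2 -6.8 25.3 1; -0.162 -0.173 0.006 -15.2 -8.5 31.6 1
-0.046 -0.012 0.001 -3 -1.7 6.3 1; -0.091 -0.025 0.002 -6.1 -3.4 12.6 1; -0.137 -0.038 0.002 -9.1 -5 18.9 1; -0.183 -0.05 0.003 -12.1 -6.7 25.3 1; -0.197 -0.062 0.02 -14.6 -7.3 25.1 1
-0.017 -0.009 0.017 -2.5 0 0 1; -0.033 -0.019 0.033 -5 0 0 1; -0.05 -0.028 0.05 -7.5 0 0 1; -0.067 -0.037 0.066 -10 0 0 1; -0.083 -0.047 0.082 -12.5 0 0 1
0 0 0.015 0 0 0 1; 0 0 0.03 0 0 0 1; 0 0 0.045 0 0 0 1; 0 0 0.06 0 0 0 1
end local [-182.2    0.2   64.6]
```

Emit:
servo_tool(series="-0.032 -0.035 0.001 -3 -1.7 6.3 1; -0.065 -0.069 0.002 -6.1 -3.4 12.6 1; -0.097 -0.104 0.004 -9.1 -5.1 19 1; -0.13 -0.138 0.005 -12.2 -6.8 25.3 1; -0.162 -0.173 0.006 -15.2 -8.5 31.6 1", squeeze=30)

```text
clock: 0.6
position: [0.3144, 0.2963, 0.225]
ee_rot: [0.1, 0.469, 0.87, 0.113]
contact_force: [1.4, -0.3, 0.6]
width: 0.0122
gripper_force: 0.0
```

Emit:
servo_tool(series="-0.046 -0.012 0.001 -3 -1.7 6.3 1; -0.091 -0.025 0.002 -6.1 -3.4 12.6 1; -0.137 -0.038 0.002 -9.1 -5 18.9 1; -0.183 -0.05 0.003 -12.1 -6.7 25.3 1; -0.197 -0.062 0.02 -14.6 -7.3 25.1 1")

```text
clock: 1.1
position: [0.3806, 0.0995, 0.2045]
ee_rot: [0.189, 0.636, 0.718, 0.212]
contact_force: [0.3, 0.6, -0.7]
width: 0.0001
gripper_force: 0.0
```

```bash
python3 - <<'E'
from plan import *
s=manip.get_state(); print(s["clock"],loc(s["position"]).round(1),s["contact_force"].round(1),s["qpos"].round(2),s["width"])
r=R.from_quat(np.roll(s["ee_rot"],-1)); print(np.degrees((ori(32.5).inv()*r).as_rotvec()).round(1))
E
```

```text
1.1 [-226.7   80.2  204.5] [ 0.3  0.6 -0.7] [ 0.04 -0.27  2.28  0.08  0.56 -0.14] 0.00012276167329736403
[-0.6 -0.2  0.2]
```

Emit:
servo_tool(series="-0.017 -0.009 0.017 -2.5 0 0 1; -0.033 -0.019 0.033 -5 0 0 1; -0.05 -0.028 0.05 -7.5 0 0 1; -0.067 -0.037 0.066 -10 0 0 1; -0.083 -0.047 0.082 -12.5 0 0 1")

```text
clock: 1.6
position: [0.3801, 0.0799, 0.1418]
ee_rot: [0.193, 0.613, 0.718, 0.267]
contact_force: [0.3, 1.3, 0.2]
width: 0.0003
gripper_force: 0.0
```

Emit:
servo_tool(series="0 0 0.015 0 0 0 1; 0 0 0.03 0 0 0 1; 0 0 0.045 0 0 0 1; 0 0 0.06 0 0 0 1")

```text
clock: 2.0
position: [0.4149, 0.0888, 0.0972]
ee_rot: [0.193, 0.613, 0.718, 0.267]
contact_force: [0.2, 0.8, -1.2]
width: 0.0002
gripper_force: 0.0
```

```bash
python3 - <<'E'
from plan import *
s=manip.get_state(); print(s["clock"],loc(s["position"]).round(1),s["contact_force"].round(1),s["qpos"].round(2))
im=eyes.get_image("scene")[175:300,235:405,::-1]; im2=eyes.get_image("side")[150:300,250:410,::-1]
a=cv2.resize(im,(510,375)); b=cv2.resize(im2,(400,375)); im=np.hstack([a,b]); cv2.imwrite("pics/bar.png",cv2.resize(im,(798,329)))
off=np.array([-6,0,-23])
plan([(bar(.0)+off,45,0,1,2)]+[(bar(f)+off,45,0,1,4) for f in np.arange(.2,.81,.2)])
E
```

```text
2.0 [-194.    65.3   97.2] [ 0.2  0.8 -1.2] [-0.18  0.    2.55  1.72  0.26 -1.97]
  step mm/row 5 deg/row 0.0
  step mm/row 12 deg/row 0.0
  step mm/row 12 deg/row 0.0
  step mm/row 12 deg/row 0.0
  step mm/row 12 deg/row 0.0
0 0.005 0 0 0 0 1; 0 0.01 0 0 0 0 1; 0 0.02 -0.008 0 0 0 1; 0 0.03 -0.016 0 0 0 1; 0 0.039 -0.024 0 0 0 1
0 0.01 -0.008 0 0 0 1; 0 0.021 -0.014 0 0 0 1; 0 0.032 -0.019 0 0 0 1; 0 0.043 -0.025 0 0 0 1; 0 0.054 -0.031 0 0 0 1
0 0.012 -0.004 0 0 0 1; 0 0.024 -0.007 0 0 0 1; 0 0.036 -0.011 0 0 0 1; 0 0.048 -0.014 0 0 0 1; 0 0.06 -0.015 0 0 0 1
0 0.013 -0.001 0 0 0 1; 0 0.025 -0.002 0 0 0 1; 0 0.038 -0.003 0 0 0 1
end local [-98.8   0.3 251.3]
```

View pics/bar.png

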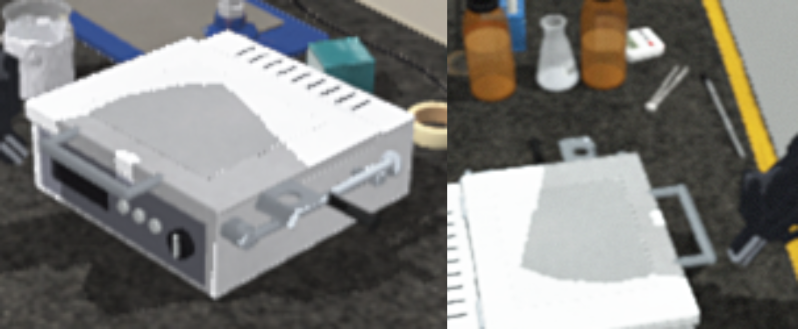

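The picture shows the fingertips still short of the bar, at about (745,250) in the crop, and the lid untouched. The wrist passed near its singularity (q5 = 0.26, q4 flipping), so the tool lagged. I'll fit a kinematic model so I can choose poses that stay clear of it.

```bash
cat > kin.py <<'E'
from plan import *
from scipy.optimize import least_squares
def fk(q,L):
    a1,h,L2,a3,L4,d6=L
    A=R.from_euler("z",q[0])*R.from_euler("y",q[1]); p=R.from_euler("z",q[0]).apply([a1,0,h])+A.apply([0,0,L2])
    B=A*R.from_euler("y",q[2]); p=p+B.apply([a3,0,L4])
    C=B*R.from_euler("z",q[3])*R.from_euler("y",q[4])*R.from_euler("z",q[5]); p=p+C.apply([0,0,d6])
    return p,C*R.from_euler("z",-np.pi/2)
E
python3 - <<'E'
from kin import *
s=manip.get_state(); print(s["qpos"].round(4),s["position"].round(4),s["clock"])
D=[([1.02098,.276546,1.506006,0,1.360694,-.120987],[.238835,.522539,.230518],[-2.788e-4,.2127756,.9771007,-7.784e-4]),
([.04,-.27,2.28,.08,.56,-.14],[.3806,.0995,.2045],[.189,.636,.718,.212]),
(s["qpos"],s["position"],s["ee_rot"])]
for q,p,w in D:
    print("ori err",np.degrees((fk(q,[0]*6)[1].inv()*R.from_quat(np.roll(w,-1))).as_rotvec()).round(2))
f=lambda L:np.concatenate([fk(q,L)[0]-p for q,p,w in D]+[1e-3*(np.array(L)-[0,.3,.4,0,.4,.25])])
r=least_squares(f,[0,.3,.4,0,.4,.25]); print(r.x.round(4),(1e3*r.fun[:9]).round(2))
E
```

```text
[-0.1793  0.0043  2.5492  1.7096  0.2586 -1.9659] [0.4149 0.0892 0.0966] 2.1
ori err [   0.    0. -180.]
ori err [-2.0000e-02  1.2000e-01 -1.7979e+02]
ori err [ -0.   0. 180.]
[-0.2064  0.2704  0.8889  0.1208  0.574   0.6644] [ 59.55 -35.67  -8.12   2.55 -55.94  11.42   0.17   6.63  -3.29]
```

Emit:
servo_tool(series="0 0 0 0 0 0 1; 0 0 0 0 0 0 1")

```text
clock: 2.3
position: [0.4146, 0.0891, 0.0982]
ee_rot: [0.193, 0.612, 0.719, 0.267]
contact_force: [-0.1, -0.0, 0.6]
width: 0.0001
gripper_force: 0.0
```

```bash
cat > kin.py <<'E'
from plan import *
from scipy.optimize import least_squares
def fk(q,L):
    a1,h,L2,a3,L4,d6,b,e=L
    A=R.from_euler("z",q[0])*R.from_euler("y",q[1]); p=R.from_euler("z",q[0]).apply([a1,0,h])+A.apply([0,0,L2])
    B=A*R.from_euler("y",q[2]); p=p+B.apply([a3,b,L4])
    B=B*R.from_euler("z",q[3]); C=B*R.from_euler("y",q[4])*R.from_euler("z",q[5]); p=p+B.apply([0,e,0])+C.apply([0,0,d6])
    return p,C*R.from_euler("z",np.pi/2)
E
python3 - <<'E'
from kin import *
s=manip.get_state()
D=[([1.02098,.276546,1.506006,0,1.360694,-.120987],[.238835,.522539,.230518]),
([.04,-.27,2.28,.08,.56,-.14],[.3806,.0995,.2045]),(s["qpos"],s["position"])]
for prior in ([0,.3,.4,0,.4,.25,.05,0],[0,.2,.45,0,.4,.3,0,.07],[0.05,.3,.4,0,.4,.25,.07,0]):
    f=lambda L:np.concatenate([fk(q,L)[0]-p for q,p in D]+[1e-3*(np.array(L)-prior)])
    r=least_squares(f,prior); print(r.x.round(4),(1e3*r.fun[:9]).round(2))
E
```

```text
[ 0.004   0.1314  0.6279  0.0582  0.4171  0.3601  0.0704 -0.0013] [ 0.22 -0.16  0.26 -0.02  0.22 -0.37  0.04  0.04  0.11]
[ 0.0039  0.1314  0.6279  0.0582  0.4171  0.3602  0.0704 -0.0013] [ 0.22 -0.16  0.26 -0.02  0.22 -0.37  0.04  0.04  0.11]
[ 0.004   0.1314  0.6278  0.0581  0.417   0.3601  0.0704 -0.0013] [ 0.22 -0.16  0.26 -0.02  0.22 -0.37  0.04  0.04  0.11]
```

```bash
cat >> kin.py <<'E'
L0=[.004,.1314,.6279,.0582,.4171,.3601,.0704,-.0013]
lo=np.array([-2.89,-.75,.22,-1.18,.11,-2.7]); hi=np.array([2.89,2.08,2.7,4.32,2.71,2.7])
def ik(p,o,q0,L=L0):
    def f(q):
        a,b=fk(q,L); return np.r_[(a-p)*10,(o.inv()*b).as_rotvec()]
    r=least_squares(f,np.clip(q0,lo+.01,hi-.01),bounds=(lo,hi)); return r.x,np.linalg.norm(r.fun)
E
python3 - <<'E'
from kin import *
s=manip.get_state()
D=[([1.02098,.276546,1.506006,0,1.360694,-.120987],[.238835,.522539,.230518]),
([.04,-.27,2.28,.08,.56,-.14],[.3806,.0995,.2045]),(s["qpos"],s["position"])]
for fix in ([0,3,7],[0,7],[3,7]):
    fr=[i for i in range(8) if i not in fix]
    def g(x): L=np.zeros(8); L[fr]=x; return L
    r=least_squares(lambda x:np.concatenate([fk(q,g(x))[0]-p for q,p in D]),np.array([0,.3,.4,0,.4,.25,.07,0])[fr]); print(fix,g(r.x).round(4),(1e3*r.fun).round(1))
b=bar(0)
cases=[("bar pinch lean%d"%l,b+19*np.array([np.sin(np.radians(l)),0,-np.cos(np.radians(l))]),l,sp,q4) for l in (0,15,25,35) for sp,q4 in ((0,0),)]
cases+=[("bar45 sp%d q4 %.1f"%(sp,q4),b+[-6,0,-23],45,sp,q4) for sp in(90,-90) for q4 in (0,3.1)]
cases+=[("top lean%d"%l,bar(1.46)+[-6,0,-20],l,sp,q4) for l,sp,q4 in ((0,0,0),(25,0,0),(45,0,0),(45,90,3.1),(45,90,0))]
cases+=[("prop0",(-12,-192,60),25,0,0),("prop.87",(-46,-192,136),25,0,0),("knob s0",(-96,0,68),20,0,0),("knob s90",(-96,0,68),20,90,0),("knob s-90",(-96,0,68),20,-90,0)]
for n,m,l,sp,q4 in cases:
    best=min((ik(Wd(m),ori(l,sp),[.0,-.1,2.2,q4,.5,q6]) for q6 in (-1.7,0,1.7)),key=lambda t:t[1]); print(n,best[0].round(2),round(best[1],3))
E
```

```text
[0, 3, 7] [0.     0.0526 0.6197 0.     0.4028 0.3232 0.0733 0.    ] [ -7.4  -4.7  10.3 -10.    2.4   2.7  14.9  -9.5 -13. ]
[0, 7] [0.     0.1349 0.631  0.0599 0.4206 0.3643 0.0692 0.    ] [ 0.2 -0.1  0.1  0.   0.5 -0.4  0.  -0.3  0.2]
[3, 7] [0.0202 0.0465 0.5995 0.     0.3882 0.3019 0.0754 0.    ] [ -8.9  -3.2   9.2  -9.2   3.6   1.3  14.4 -12.7 -10.5]
bar pinch lean0 [-0.09  0.24  2.   -0.    0.9  -0.22] 0.0
bar pinch lean15 [-0.15  0.14  2.19  0.13  0.57 -0.38] 0.0
bar pinch lean25 [-0.2   0.1   2.32  0.43  0.33 -0.7 ] 0.0
bar pinch lean35 [-0.27  0.1   2.46  1.55  0.22 -1.88] 0.0
bar45 sp90 q4 0.0 [-0.42  0.21  2.69  2.43  0.59 -1.35] 0.0
bar45 sp90 q4 3.1 [-0.42  0.21  2.69  2.43  0.59 -1.35] 0.0
bar45 sp-90 q4 0.0 [-0.42  0.21  2.69  2.43  0.59  1.79] 0.0
bar45 sp-90 q4 3.1 [-0.42  0.21  2.69  2.43  0.59  1.79] 0.0
top lean0 [-0.02  0.39  1.11  0.    1.64 -0.15] 0.0
top lean25 [-0.07  0.15  1.52  0.09  1.04 -0.22] 0.0
top lean45 [-0.11  0.03  1.84  0.34  0.52 -0.47] 0.0
top lean45 [-0.11  0.03  1.84  0.34  0.52  1.1 ] 0.0
top lean45 [-0.11  0.03  1.84  0.34  0.52  1.1 ] 0.0
prop0 [-0.47  0.38  1.95  0.51  0.5  -1.01] 0.0
prop.87 [-0.51  0.24  1.92  0.41  0.67 -0.92] 0.0
knob s0 [-0.12  0.22  2.14  0.19  0.45 -0.41] 0.0
knob s90 [-0.12  0.22  2.14  0.19  0.45  1.16] 0.0
knob s-90 [-0.12  0.22  2.14  0.19  0.45 -1.98] 0.0
```

The servo holds its achieved pose as the commanded one, and the kinematic model fits to under 1 mm. I'll pinch the bar from above with a 12° lean, which keeps the wrist well conditioned.

```bash
cat >> plan.py <<'E'
def reset():
    s=manip.get_state(); json.dump({"p":list(s["position"]),"q":list(np.roll(s["ee_rot"],-1))},open("cmd.json","w"))
def lz(l): a=np.radians(l); return np.array([np.sin(a),0,-np.cos(a)])
E
python3 - <<'E'
from plan import *
reset()
plan([((-225,30,190),12,0,.7,15)])
E
```

```text
step mm/row 7 deg/row 1.8
-0.002 0.002 -0.006 1.8 -0.3 0.1 0.7; -0.004 0.004 -0.012 3.5 -0.5 0.2 0.7; -0.006 0.007 -0.019 5.3 -0.8 0.3 0.7; -0.008 0.009 -0.025 7 -1 0.4 0.7; -0.01 0.011 -0.031 8.8 -1.3 0.5 0.7
-0.002 0.001 -0.007 1.7 -0.3 0.1 0.7; -0.004 0.002 -0.013 3.5 -0.5 0.2 0.7; -0.006 0.003 -0.019 5.2 -0.8 0.3 0.7; -0.008 0.005 -0.026 7 -1 0.4 0.7; -0.01 0.006 -0.032 8.7 -1.3 0.5 0.7
-0.002 0 -0.007 1.8 -0.3 0.1 0.7; -0.005 0 -0.013 3.5 -0.5 0.2 0.7; -0.007 0.001 -0.02 5.3 -0.8 0.3 0.7; -0.009 0.001 -0.026 7.1 -1 0.4 0.7; -0.011 0.001 -0.033 8.8 -1.3 0.4 0.7
end local [-225.2   30.3  190.2]
```

Emit:
servo_tool(series="-0.002 0.002 -0.006 1.8 -0.3 0.1 0.7; -0.004 0.004 -0.012 3.5 -0.5 0.2 0.7; -0.006 0.007 -0.019 5.3 -0.8 0.3 0.7; -0.008 0.009 -0.025 7 -1 0.4 0.7; -0.01 0.011 -0.031 8.8 -1.3 0.5 0.7", squeeze=60)

```text
clock: 2.8
position: [0.4082, 0.0865, 0.1229]
ee_rot: [0.154, 0.624, 0.732, 0.226]
contact_force: [-0.2, 1.0, 0.6]
width: 0.0258
gripper_force: 0.0
```

Emit:
servo_tool(series="-0.002 0.001 -0.007 1.7 -0.3 0.1 0.7; -0.004 0.002 -0.013 3.5 -0.5 0.2 0.7; -0.006 0.003 -0.019 5.2 -0.8 0.3 0.7; -0.008 0.005 -0.026 7 -1 0.4 0.7; -0.01 0.006 -0.032 8.7 -1.3 0.5 0.7")

```text
clock: 3.3
position: [0.3995, 0.0724, 0.1534]
ee_rot: [0.115, 0.639, 0.742, 0.164]
contact_force: [-0.2, -0.0, -0.8]
width: 0.0256
gripper_force: 0.0
```

Emit:
servo_tool(series="-0.002 0 -0.007 1.8 -0.3 0.1 0.7; -0.005 0 -0.013 3.5 -0.5 0.2 0.7; -0.007 0.001 -0.02 5.3 -0.8 0.3 0.7; -0.009 0.001 -0.026 7.1 -1 0.4 0.7; -0.011 0.001 -0.033 8.8 -1.3 0.4 0.7")

```text
clock: 3.8
position: [0.3894, 0.0582, 0.1835]
ee_rot: [0.073, 0.651, 0.749, 0.099]
contact_force: [0.3, 0.7, 0.1]
width: 0.0254
gripper_force: 0.0
```

```bash
python3 - <<'E'
from kin import *
s=manip.get_state(); print(s["clock"],loc(s["position"]).round(1),s["qpos"].round(2),s["width"],1e3*(fk(s["qpos"],L0)[0]-s["position"]))
r=R.from_quat(np.roll(s["ee_rot"],-1)); print(np.degrees((ori(12).inv()*r).as_rotvec()).round(1))
reset(); b=bar(0); z=lz(12)
plan([(b-45*z,12,0,.7,8),(b-45*z,12,0,.7,2),(b-10*z,12,0,.7,5)])
E
```

```text
3.8 [-223.2   38.2  183.5] [-0.1  -0.1   2.09  0.1   0.92 -0.29] 0.025418346998851458 [ 0.28060588 -0.66840476  0.5952828 ]
[-2.1  1.3 -0.7]
  step mm/row 9 deg/row 0.3
  step mm/row 0 deg/row 0.0
  step mm/row 7 deg/row 0.0
-0.005 0.004 0.007 0.3 -0.2 0.1 0.7; -0.01 0.008 0.013 0.5 -0.3 0.2 0.7; -0.015 0.012 0.02 0.8 -0.5 0.3 0.7; -0.02 0.016 0.027 1.1 -0.7 0.3 0.7; -0.025 0.02 0.033 1.3 -0.8 0.4 0.7
-0.005 0.004 0.007 0.3 -0.2 0.1 0.7; -0.01 0.009 0.013 0.6 -0.4 0.2 0.7; -0.014 0.013 0.02 0.8 -0.5 0.3 0.7; -0.014 0.013 0.02 0.8 -0.5 0.3 0.7; -0.014 0.013 0.02 0.8 -0.5 0.3 0.7
0 0 0.007 0 0 0 0.7; 0 0 0.014 0 0 0 0.7; 0 0 0.021 0 0 0 0.7; 0 0 0.028 0 0 0 0.7; 0 0 0.035 0 0 0 0.7
end local [-170.8    0.4  104.9]
```

Emit:
servo_tool(series="-0.005 0.004 0.007 0.3 -0.2 0.1 0.7; -0.01 0.008 0.013 0.5 -0.3 0.2 0.7; -0.015 0.012 0.02 0.8 -0.5 0.3 0.7; -0.02 0.016 0.027 1.1 -0.7 0.3 0.7; -0.025 0.02 0.033 1.3 -0.8 0.4 0.7")

```text
clock: 4.3
position: [0.4208, 0.0388, 0.1537]
ee_rot: [0.069, 0.655, 0.748, 0.087]
contact_force: [-0.5, -0.6, -0.7]
width: 0.0257
gripper_force: 0.0
```

Emit:
servo_tool(series="-0.005 0.004 0.007 0.3 -0.2 0.1 0.7; -0.01 0.009 0.013 0.6 -0.4 0.2 0.7; -0.014 0.013 0.02 0.8 -0.5 0.3 0.7; -0.014 0.013 0.02 0.8 -0.5 0.3 0.7; -0.014 0.013 0.02 0.8 -0.5 0.3 0.7")

```text
clock: 4.8
position: [0.4394, 0.0279, 0.1378]
ee_rot: [0.068, 0.657, 0.746, 0.08]
contact_force: [-0.4, 0.1, -0.1]
width: 0.0257
gripper_force: 0.0
```

```bash
python3 - <<'E'
from kin import *
im=eyes.get_image("scene")[:,:,::-1]; w=eyes.get_image("wrist")[:,:,::-1]
s=manip.get_state(); print(s["clock"],loc(s["position"]).round(1),s["qpos"].round(2),s["width"])
r=R.from_quat(np.roll(s["ee_rot"],-1)); print(np.degrees((ori(12).inv()*r).as_rotvec()).round(1))
a=cv2.resize(im[150:300,235:385],(450,450),interpolation=cv2.INTER_CUBIC); b=cv2.resize(w,(350,450)) 
cv2.imwrite("pics/bar2.png",np.hstack([a,b]))
reset(); b=bar(0); z=lz(12)
plan([(b-10*z,12,0,.7,5),(b+15*z,12,0,.7,4),(b+15*z,12,0,.7,1)])
E
```

```text
4.9 [-177.4    1.9  138.2] [-0.14  0.05  2.07  0.08  0.82 -0.32] 0.025467976561553824
[-0.1  0.2 -0.1]
  step mm/row 7 deg/row 0.0
  step mm/row 6 deg/row 0.0
  step mm/row 0 deg/row 0.0
0 0 0.007 0 0 0 0.7; -0.001 0 0.014 0 -0.1 0 0.7; -0.001 0 0.02 0 -0.1 0 0.7; -0.002 -0.001 0.027 0 -0.2 0 0.7; -0.002 -0.001 0.034 0.1 -0.2 0.1 0.7
0 0 0.006 0 0 0 0.7; 0 0 0.012 0 0 0 0.7; 0 0 0.019 0 0 0 0.7; 0 0 0.025 0 0 0 0.7; 0 0 0.025 0 0 0 0.7
end local [-1.661e+02  1.000e-01  8.030e+01]
```

View pics/bar2.png

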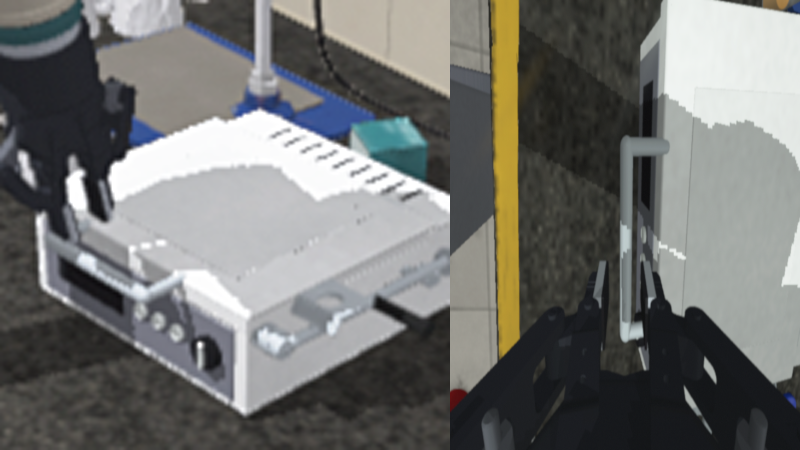

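The wrist view shows the bar centred between the finger tips, at x≈628 in the composite. I'll go down and close.

Emit:
servo_tool(series="0 0 0.007 0 0 0 0.7; -0.001 0 0.014 0 -0.1 0 0.7; -0.001 0 0.02 0 -0.1 0 0.7; -0.002 -0.001 0.027 0 -0.2 0 0.7; -0.002 -0.001 0.034 0.1 -0.2 0.1 0.7")

```text
clock: 5.4
position: [0.4456, 0.0268, 0.1039]
ee_rot: [0.069, 0.658, 0.746, 0.078]
contact_force: [0.2, -0.2, 0.5]
width: 0.0257
gripper_force: 0.0
```

Emit:
servo_tool(series="0 0 0.006 0 0 0 0.7; 0 0 0.012 0 0 0 0.7; 0 0 0.019 0 0 0 0.7; 0 0 0.025 0 0 0 0.7; 0 0 0.025 0 0 0 0.7")

```text
clock: 5.9
position: [0.4505, 0.0275, 0.0793]
ee_rot: [0.068, 0.658, 0.746, 0.078]
contact_force: [-0.6, -0.2, 0.0]
width: 0.0255
gripper_force: 0.0
```

Emit:
servo_tool(series="0 0 0 0 0 0 0.9; 0 0 0 0 0 0 1; 0 0 0 0 0 0 1; 0 0 0 0 0 0 1")

```text
clock: 6.3
position: [0.453, 0.0276, 0.081]
ee_rot: [0.07, 0.658, 0.745, 0.08]
contact_force: [5.0, 2.2, -4.0]
width: 0.0096
gripper_force: 58.3
```

```bash
python3 - <<'E'
from kin import *
s=manip.get_state(); print(s["clock"],loc(s["position"]).round(1),s["width"],s["gripper_force"],s["contact_force"].round(1))
z=lz(12)
F=list(np.arange(.05,1.451,.05))+[1.465]
plan([(bar(f)+15*z+[0,0,0],12,0,1,1) for f in F]+[(bar(1.465)+15*z,12,0,1,1)])
E
```

```text
6.3 [-163.9   -0.2   81. ] 0.00964365292830364 58.33706259727478 [ 5.   2.2 -4. ]
  step mm/row 13 deg/row 0.1
  step mm/row 12 deg/row 0.0
  step mm/row 12 deg/row 0.0
  step mm/row 12 deg/row 0.0
  step mm/row 12 deg/row 0.0
  step mm/row 12 deg/row 0.0
  step mm/row 12 deg/row 0.0
  step mm/row 12 deg/row 0.0
  step mm/row 12 deg/row 0.0
  step mm/row 12 deg/row 0.0
  step mm/row 12 deg/row 0.0
  step mm/row 12 deg/row 0.0
  step mm/row 12 deg/row 0.0
  step mm/row 12 deg/row 0.0
  step mm/row 12 deg/row 0.0
  step mm/row 12 deg/row 0.0
  step mm/row 12 deg/row 0.0
  step mm/row 12 deg/row 0.0
  step mm/row 12 deg/row 0.0
  step mm/row 12 deg/row 0.0
  step mm/row 12 deg/row 0.0
  step mm/row 12 deg/row 0.0
  step mm/row 12 deg/row 0.0
  step mm/row 12 deg/row 0.0
  step mm/row 12 deg/row 0.0
  step mm/row 12 deg/row 0.0
  step mm/row 12 deg/row 0.0
  step mm/row 12 deg/row 0.0
  step mm/row 12 deg/row 0.0
  step mm/row 4 deg/row 0.0
  step mm/row 0 deg/row 0.0
0 0.003 -0.012 0 0 0 1; 0 0.007 -0.024 0 0 0 1; 0 0.011 -0.036 0 0 0 1; 0 0.015 -0.048 0 0 0 1; 0 0.021 -0.059 0 0 0 1
0 0.005 -0.011 0 0 0 1; 0 0.012 -0.022 0 0 0 1; 0 0.019 -0.032 0 0 0 1; 0 0.026 -0.042 0 0 0 1; 0 0.034 -0.052 0 0 0 1
0 0.008 -0.009 0 0 0 1; 0 0.017 -0.018 0 0 0 1; 0 0.026 -0.026 0 0 0 1; 0 0.036 -0.034 0 0 0 1; 0 0.046 -0.042 0 0 0 1
0 0.011 -0.007 0 0 0 1; 0 0.021 -0.013 0 0 0 1; 0 0.032 -0.019 0 0 0 1; 0 0.044 -0.024 0 0 0 1; 0 0.055 -0.029 0 0 0 1
0 0.012 -0.004 0 0 0 1; 0 0.024 -0.008 0 0 0 1; 0 0.036 -0.011 0 0 0 1; 0 0.048 -0.013 0 0 0 1; 0 0.061 -0.015 0 0 0 1
0 0.012 -0.001 0 0 0 1; 0 0.025 -0.001 0 0 0 1; 0 0.037 -0.001 0 0 0 1; 0 0.05 0 0 0 0 1; 0 0.054 0 0 0 0 1
0 0 0 0 0 0 1
end local [ 5.820e+01 -2.000e-01  3.291e+02]
```

Emit:
servo_tool(series="0 0.003 -0.012 0 0 0 1; 0 0.007 -0.024 0 0 0 1; 0 0.011 -0.036 0 0 0 1; 0 0.015 -0.048 0 0 0 1; 0 0.021 -0.059 0 0 0 1")

```text
clock: 6.8
position: [0.461, 0.0285, 0.1424]
ee_rot: [0.07, 0.658, 0.745, 0.079]
contact_force: [10.9, 1.7, -16.3]
width: 0.0099
gripper_force: 58.3
```

Emit:
servo_tool(series="0 0.005 -0.011 0 0 0 1; 0 0.012 -0.022 0 0 0 1; 0 0.019 -0.032 0 0 0 1; 0 0.026 -0.042 0 0 0 1; 0 0.034 -0.052 0 0 0 1")

```text
clock: 7.3
position: [0.4823, 0.0311, 0.1986]
ee_rot: [0.069, 0.658, 0.745, 0.078]
contact_force: [11.8, 0.2, -19.7]
width: 0.0098
gripper_force: 58.1
```

Emit:
servo_tool(series="0 0.008 -0.009 0 0 0 1; 0 0.017 -0.018 0 0 0 1; 0 0.026 -0.026 0 0 0 1; 0 0.036 -0.034 0 0 0 1; 0 0.046 -0.042 0 0 0 1")

```text
clock: 7.8
position: [0.5146, 0.0349, 0.2465]
ee_rot: [0.066, 0.658, 0.746, 0.074]
contact_force: [5.4, -1.8, -19.9]
width: 0.0096
gripper_force: 58.1
```

Emit:
servo_tool(series="0 0.011 -0.007 0 0 0 1; 0 0.021 -0.013 0 0 0 1; 0 0.032 -0.019 0 0 0 1; 0 0.044 -0.024 0 0 0 1; 0 0.055 -0.029 0 0 0 1")

```text
clock: 8.3
position: [0.56, 0.0402, 0.2882]
ee_rot: [0.065, 0.658, 0.746, 0.073]
contact_force: [-11.9, -4.9, -1.3]
width: 0.0098
gripper_force: 58.7
```

```bash
python3 - <<'E'
from kin import *
s=manip.get_state(); print(s["clock"],loc(s["position"]).round(1),s["width"],s["contact_force"].round(1),s["qpos"].round(2),s["moment"].round(2))
print("expected",bar(1.0)+15*lz(12))
E
```

```text
8.3 [-56.2  -1.  288.2] 0.00981258257078967 [-11.9  -4.9  -1.3] [-0.08  0.12  1.58  0.04  1.25 -0.21] [-0.84  2.09 -0.17]
expected [-50.9569011    0.         290.69553219]
```

Emit:
servo_tool(series="0 0.012 -0.004 0 0 0 1; 0 0.024 -0.008 0 0 0 1; 0 0.036 -0.011 0 0 0 1; 0 0.048 -0.013 0 0 0 1; 0 0.061 -0.015 0 0 0 1")

```text
clock: 8.8
position: [0.6165, 0.0469, 0.3185]
ee_rot: [0.067, 0.658, 0.746, 0.074]
contact_force: [-13.1, -5.4, 3.2]
width: 0.0097
gripper_force: 58.5
```

Emit:
servo_tool(series="0 0.012 -0.001 0 0 0 1; 0 0.025 -0.001 0 0 0 1; 0 0.037 -0.001 0 0 0 1; 0 0.05 0 0 0 0 1; 0 0.054 0 0 0 0 1")

```text
clock: 9.3
position: [0.6739, 0.0537, 0.3323]
ee_rot: [0.071, 0.658, 0.745, 0.078]
contact_force: [-3.1, -3.4, 3.1]
width: 0.0091
gripper_force: 60.7
```

Emit:
servo_tool(series="0 0 0 0 0 0 1")

```text
clock: 9.4
position: [0.6752, 0.0539, 0.3324]
ee_rot: [0.072, 0.658, 0.745, 0.079]
contact_force: [-1.8, -5.6, 6.4]
width: 0.0096
gripper_force: 61.0
```

```bash
python3 - <<'E'
from kin import *
s=manip.get_state(); print(s["clock"],loc(s["position"]).round(1),s["width"],s["contact_force"].round(1),s["qpos"].round(2))
im=eyes.get_image("scene")[:,:,::-1]; cv2.imwrite("pics/up.png",cv2.resize(im[100:300,215:415],(600,600),interpolation=cv2.INTER_CUBIC))
E
```

```text
9.4 [ 59.8  -1.9 332.4] 0.009595122117027701 [-1.8 -5.6  6.4] [-0.04  0.28  1.27  0.03  1.38 -0.17]
```

View pics/up.png

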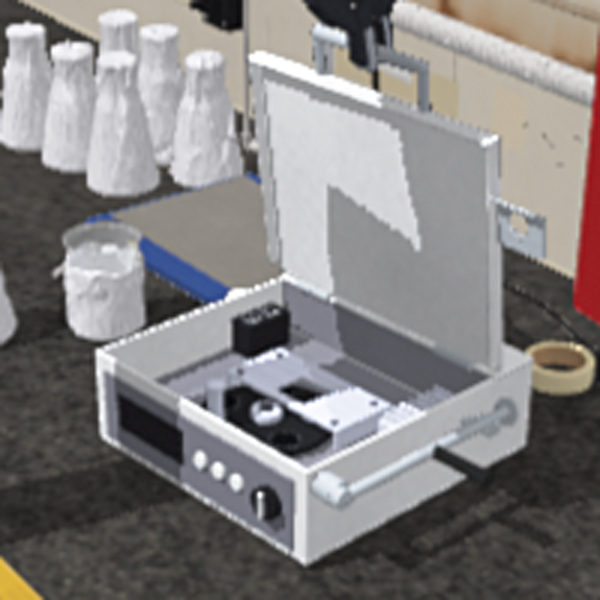

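The lid is up at its stop. The knob is near (215,395) in the crop and the prop's black sleeve runs from (440,452) to (490,477). Next I'll check the sleeve and knob positions and plan the move to the prop.

```bash
python3 - <<'E'
from kin import *
g=lambda u,v:((u+.5)/3-.5+215,(v+.5)/3-.5+100)
P=proj("scene",[Wd((-19,y,77)) for y in (-160,-188.5,-213.5)]+[Wd((-119,-155.5,77))]); print("pred sleeve crop",((P-[215,100])*3).round(0).tolist())
print("sleeve end ray z77",loc(ray("scene",g(488,475),.077)).round(1))
k=loc(ray("scene",g(215,382),.089)); print("knob top",k.round(1), np.arctan2(k[1],-(k[0]+54)))
print("hub", loc(ray("scene",g(265,410),.06)).round(1))
z=lz(20); gp=np.array([-19,-191,77]); b=bar(1.465)
plan([(b+15*lz(12),12,0,.65,2),(b-30*lz(12),12,0,.6,2),((-50,-40,370),15,0,.5,3),((-70,-191,230),20,0,.5,6),(gp-35*z,20,0,.5,5),(gp-35*z,20,0,.5,2)])
E
```

```text
pred sleeve crop [[436.0, 451.0], [463.0, 466.0], [488.0, 478.0], [340.0, 497.0]]
sleeve end ray z77 [ -14.7 -209.    77. ]
knob top [-85.1  25.3  89. ] 0.6815992668738684
hub [-52.5   0.5  60. ]
  step mm/row 0 deg/row 0.0
  step mm/row 23 deg/row 0.0
  step mm/row 35 deg/row 1.0
  step mm/row 34 deg/row 0.8
  step mm/row 25 deg/row 0.0
  step mm/row 0 deg/row 0.0
0 0 0 0 0 0 0.65; 0 0 0 0 0 0 0.65; 0 -0.001 -0.022 0 0 0 0.6; 0 -0.001 -0.045 0 0 0 0.6; -0.013 -0.033 -0.051 -1 0 0 0.5
-0.013 -0.032 -0.006 -1 0 0 0.5; -0.027 -0.064 -0.013 -2 0 0 0.5; -0.052 -0.073 0.009 -2.9 0 0 0.5; -0.077 -0.081 0.031 -3.7 0 0 0.5; -0.102 -0.09 0.053 -4.5 0 0 0.5
-0.026 -0.01 0.022 -0.9 0 0 0.5; -0.051 -0.02 0.043 -1.7 0 0 0.5; -0.076 -0.03 0.064 -2.5 0 0 0.5; -0.076 -0.03 0.089 -2.5 0 0 0.5; -0.076 -0.03 0.115 -2.5 0 0 0.5
0 0 0.025 0 0 0 0.5; 0 -0.001 0.05 0 0 0 0.5; 0 -0.002 0.075 0 0 0 0.5; 0 -0.002 0.075 0 0 0 0.5; 0 -0.002 0.075 0 0 0 0.5
end local [ -31.1 -191.   110.4]
```

Emit:
servo_tool(series="0 0 0 0 0 0 0.65; 0 0 0 0 0 0 0.65; 0 -0.001 -0.022 0 0 0 0.6; 0 -0.001 -0.045 0 0 0 0.6; -0.013 -0.033 -0.051 -1 0 0 0.5", squeeze=30)

```text
clock: 9.95
position: [0.6369, 0.0389, 0.3749]
ee_rot: [0.077, 0.656, 0.746, 0.088]
contact_force: [-0.4, -0.5, 0.4]
width: 0.0427
gripper_force: 0.0
```

Emit:
servo_tool(series="-0.013 -0.032 -0.006 -1 0 0 0.5; -0.027 -0.064 -0.013 -2 0 0 0.5; -0.052 -0.073 0.009 -2.9 0 0 0.5; -0.077 -0.081 0.031 -3.7 0 0 0.5; -0.102 -0.09 0.053 -4.5 0 0 0.5")

```text
clock: 10.45
position: [0.5701, -0.0736, 0.3002]
ee_rot: [0.101, 0.654, 0.741, 0.115]
contact_force: [0.9, 0.1, -0.0]
width: 0.0427
gripper_force: 0.0
```

Emit:
servo_tool(series="-0.026 -0.01 0.022 -0.9 0 0 0.5; -0.051 -0.02 0.043 -1.7 0 0 0.5; -0.076 -0.03 0.064 -2.5 0 0 0.5; -0.076 -0.03 0.089 -2.5 0 0 0.5; -0.076 -0.03 0.115 -2.5 0 0 0.5")

```text
clock: 10.95
position: [0.5857, -0.1489, 0.1808]
ee_rot: [0.115, 0.652, 0.738, 0.131]
contact_force: [0.3, 0.4, -0.1]
width: 0.0427
gripper_force: 0.0
```

Emit:
servo_tool(series="0 0 0.025 0 0 0 0.5; 0 -0.001 0.05 0 0 0 0.5; 0 -0.002 0.075 0 0 0 0.5; 0 -0.002 0.075 0 0 0 0.5; 0 -0.002 0.075 0 0 0 0.5")

```text
clock: 11.45
position: [0.609, -0.1448, 0.1103]
ee_rot: [0.114, 0.652, 0.738, 0.13]
contact_force: [-1.6, 0.0, 0.2]
width: 0.0432
gripper_force: 0.0
```

```bash
sed -i 's/^def Wd/O=O+.0015*EX\ndef Wd/' plan.py; python3 - <<'E'
from kin import *
s=manip.get_state(); print(s["clock"],loc(s["position"]).round(1),s["width"],s["contact_force"].round(1),s["qpos"].round(2))
p,r=load(); print("cmd",loc(p))
z=lz(20); gp=np.array([-19,-191,77])
plan([(gp+16*z,20,0,.5,4),(gp+16*z,20,0,.5,1)])
E
```

```text
11.45 [ -32.2 -190.8  110.3] 0.04322293907663367 [-1.6  0.   0.2] [-0.46  0.31  1.85  0.29  0.71 -0.78]
cmd [ -32.55051396 -191.04470034  110.38442928]
  step mm/row 13 deg/row 0.0
  step mm/row 0 deg/row 0.0
0 0 0.013 0 0 0 0.5; 0 0.001 0.026 0 0 0 0.5; 0 0.001 0.039 0 0 0 0.5; 0 0.001 0.052 0 0 0 0.5; 0 0.001 0.052 0 0 0 0.5
end local [ -13.9 -191.    61.8]
```

Emit:
servo_tool(series="0 0 0.013 0 0 0 0.5; 0 0.001 0.026 0 0 0 0.5; 0 0.001 0.039 0 0 0 0.5; 0 0.001 0.052 0 0 0 0.5; 0 0.001 0.052 0 0 0 0.5")

```text
clock: 11.95
position: [0.6267, -0.1422, 0.0593]
ee_rot: [0.113, 0.652, 0.739, 0.13]
contact_force: [0.0, -0.0, -0.4]
width: 0.0423
gripper_force: 0.0
```

Emit:
servo_tool(series="0 0 0 0 0 0 0.9; 0 0 0 0 0 0 1; 0 0 0 0 0 0 1; 0 0 0 0 0 0 1")

```text
clock: 12.35
position: [0.626, -0.143, 0.0615]
ee_rot: [0.114, 0.652, 0.739, 0.129]
contact_force: [-5.6, -3.1, -0.5]
width: 0.0107
gripper_force: 29.2
```

```bash
python3 - <<'E'
from kin import *
s=manip.get_state(); print(s["clock"],loc(s["position"]).round(1),s["width"],s["contact_force"].round(1))
z=lz(20); g=lambda t:np.array([-119+100*np.cos(t),-191,77+100*np.sin(t)])
plan([(g(t)+16*z,20,0,1,1) for t in np.linspace(0,.86,16)[1:]])
E
```

```text
12.35 [ -15.2 -191.1   61.5] 0.01065768562653269 [-5.6 -3.1 -0.5]
  step mm/row 6 deg/row 0.1
  step mm/row 6 deg/row 0.0
  step mm/row 6 deg/row 0.0
  step mm/row 6 deg/row 0.0
  step mm/row 6 deg/row 0.0
  step mm/row 6 deg/row 0.0
  step mm/row 6 deg/row 0.0
  step mm/row 6 deg/row 0.0
  step mm/row 6 deg/row 0.0
  step mm/row 6 deg/row 0.0
  step mm/row 6 deg/row 0.0
  step mm/row 6 deg/row 0.0
  step mm/row 6 deg/row 0.0
  step mm/row 6 deg/row 0.0
  step mm/row 6 deg/row 0.0
0 0.002 -0.005 0 0 0 1; 0 0.004 -0.011 0 0 0 1; 0 0.005 -0.017 0 0 0 1; 0 0.006 -0.022 0 0 0 1; 0 0.006 -0.028 0 0 0 1
0 0 -0.006 0 0 0 1; 0 0 -0.011 0 0 0 1; 0 0 -0.017 0 0 0 1; 0 -0.001 -0.023 0 0 0 1; 0 -0.002 -0.028 0 0 0 1
0 -0.002 -0.006 0 0 0 1; 0 -0.003 -0.011 0 0 0 1; 0 -0.005 -0.017 0 0 0 1; 0 -0.008 -0.022 0 0 0 1; 0 -0.01 -0.027 0 0 0 1
end local [ -47.8 -191.   137.8]
```

Emit:
servo_tool(series="0 0.002 -0.005 0 0 0 1; 0 0.004 -0.011 0 0 0 1; 0 0.005 -0.017 0 0 0 1; 0 0.006 -0.022 0 0 0 1; 0 0.006 -0.028 0 0 0 1")

```text
clock: 12.85
position: [0.622, -0.1435, 0.0897]
ee_rot: [0.113, 0.652, 0.739, 0.129]
contact_force: [-3.3, -3.5, -2.9]
width: 0.0108
gripper_force: 30.5
```

Emit:
servo_tool(series="0 0 -0.006 0 0 0 1; 0 0 -0.011 0 0 0 1; 0 0 -0.017 0 0 0 1; 0 -0.001 -0.023 0 0 0 1; 0 -0.002 -0.028 0 0 0 1")

```text
clock: 13.35
position: [0.6098, -0.1448, 0.1147]
ee_rot: [0.113, 0.652, 0.739, 0.129]
contact_force: [-5.4, -3.2, -5.9]
width: 0.0105
gripper_force: 31.3
```

Emit:
servo_tool(series="0 -0.002 -0.006 0 0 0 1; 0 -0.003 -0.011 0 0 0 1; 0 -0.005 -0.017 0 0 0 1; 0 -0.008 -0.022 0 0 0 1; 0 -0.01 -0.027 0 0 0 1")

```text
clock: 13.85
position: [0.5901, -0.147, 0.1353]
ee_rot: [0.111, 0.652, 0.739, 0.128]
contact_force: [-5.8, -6.0, -12.0]
width: 0.0108
gripper_force: 31.9
```

```bash
python3 - <<'E'
from kin import *
s=manip.get_state(); print(s["clock"],loc(s["position"]).round(1),s["width"],s["contact_force"].round(1))
c=loc(s["position"])-16*lz(20); print("theta est",np.arctan2(c[2]-77,c[0]+119),np.hypot(c[2]-77,c[0]+119))
im=eyes.get_image("scene")[:,:,::-1]; cv2.imwrite("pics/prop.png",cv2.resize(im[100:300,215:415],(600,600),interpolation=cv2.INTER_CUBIC))
P=proj("scene",[Wd((-119+189*np.cos(t),-155.5,77+189*np.sin(t))) for t in (.75,.8,.85,.9,.95)]);print(((P-[215,100])*3).round(0).tolist())
E
```

```text
13.85 [ -51.3 -190.6  135.3] 0.010822764022266595 [ -5.8  -6.  -12. ]
theta est 0.8665386203868393 96.17338637084359
[[475.0, 285.0], [470.0, 279.0], [464.0, 274.0], [458.0, 270.0], [451.0, 266.0]]
```

View pics/prop.png

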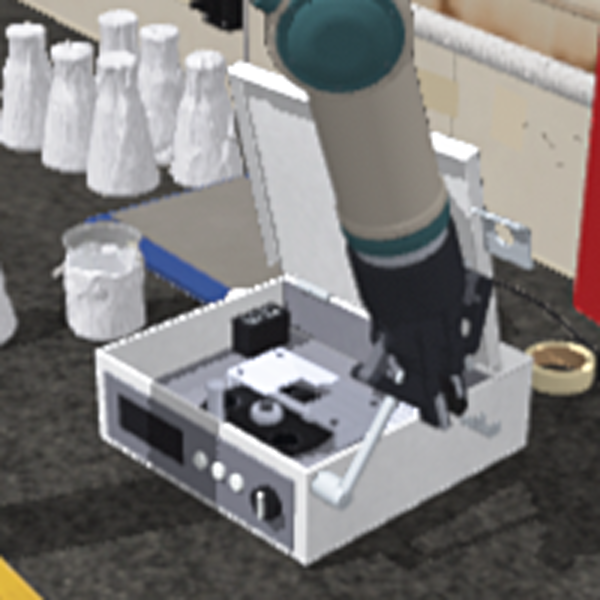

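The rod now stands at about 0.85 rad and the lid is still well up at about 1.35. I'll release and back out.

```bash
python3 - <<'E'
from kin import *
p,r=load(); c=loc(p); z=lz(20); print(c)
plan([(c,20,0,.8,1),(c,20,0,.5,2),(c-70*z,20,0,.5,4),((-180,-120,230),22,30,.5,4),((-190,0,230),22,90,.5,9)])
E
```

```text
[ -47.82845646 -191.04567334  137.81770236]
  step mm/row 0 deg/row 0.1
  step mm/row 0 deg/row 0.0
  step mm/row 18 deg/row 0.0
  step mm/row 33 deg/row 7.5
  step mm/row 13 deg/row 6.7
0 0 0 0 0 0 0.8; 0 0 0 0 0 0 0.5; 0 0 0 0 0 0 0.5; 0 0 -0.017 0 0 0 0.5; 0 0 -0.035 0 0 0 0.5
0 0 -0.017 0 0 0 0.5; 0 0 -0.035 0 0 0 0.5; 0.018 -0.023 -0.05 -0.5 0.1 7.5 0.5; 0.036 -0.046 -0.066 -1 0.3 14.9 0.5; 0.053 -0.07 -0.081 -1.5 0.4 22.4 0.5
0.008 -0.028 -0.016 -0.5 0.1 7.5 0.5; 0.02 -0.034 -0.017 -0.5 0.2 14.2 0.5; 0.032 -0.04 -0.017 -0.5 0.2 20.9 0.5; 0.044 -0.046 -0.017 -0.5 0.2 27.5 0.5; 0.056 -0.052 -0.018 -0.5 0.2 34.2 0.5
0.006 -0.011 0 0 0 6.7 0.5; 0.013 -0.023 -0.001 0 0 13.3 0.5; 0.019 -0.035 -0.001 0 0 20 0.5; 0.026 -0.047 -0.002 0 0 26.7 0.5; 0.032 -0.058 -0.002 0.1 0 33.3 0.5
end local [-190.1   -0.4  230. ]
```

Emit:
servo_tool(series="0 0 0 0 0 0 0.8; 0 0 0 0 0 0 0.5; 0 0 0 0 0 0 0.5; 0 0 -0.017 0 0 0 0.5; 0 0 -0.035 0 0 0 0.5")

```text
clock: 14.4
position: [0.5826, -0.1484, 0.1714]
ee_rot: [0.115, 0.652, 0.738, 0.13]
contact_force: [0.2, -0.1, -0.1]
width: 0.0429
gripper_force: 0.0
```

Emit:
servo_tool(series="0 0 -0.017 0 0 0 0.5; 0 0 -0.035 0 0 0 0.5; 0.018 -0.023 -0.05 -0.5 0.1 7.5 0.5; 0.036 -0.046 -0.066 -1 0.3 14.9 0.5; 0.053 -0.07 -0.081 -1.5 0.4 22.4 0.5")

```text
clock: 14.9
position: [0.4828, -0.1073, 0.2244]
ee_rot: [0.094, 0.782, 0.594, 0.163]
contact_force: [0.1, 0.9, 0.1]
width: 0.0429
gripper_force: 0.0
```

Emit:
servo_tool(series="0.008 -0.028 -0.016 -0.5 0.1 7.5 0.5; 0.02 -0.034 -0.017 -0.5 0.2 14.2 0.5; 0.032 -0.04 -0.017 -0.5 0.2 20.9 0.5; 0.044 -0.046 -0.017 -0.5 0.2 27.5 0.5; 0.056 -0.052 -0.018 -0.5 0.2 34.2 0.5")

```text
clock: 15.4
position: [0.4431, -0.0401, 0.2313]
ee_rot: [0.044, 0.921, 0.338, 0.187]
contact_force: [-0.6, -0.3, 0.5]
width: 0.0427
gripper_force: 0.0
```

```bash
python3 - <<'E'
from kin import *
s=manip.get_state(); print(s["clock"],loc(s["position"]).round(1),s["width"],s["contact_force"].round(1),s["qpos"].round(2))
im=eyes.get_image("scene")[:,:,::-1]; cv2.imwrite("pics/prop2.png",cv2.resize(im[100:300,215:415],(600,600),interpolation=cv2.INTER_CUBIC))
P=proj("scene",[Wd((-119+202*np.cos(t),-155.5,77+202*np.sin(t))) for t in (.75,.8,.85,.9,.95)]);print(((P-[215,100])*3).round(0).tolist())
E
```

```text
15.4 [-183.7  -66.1  231.3] 0.042682126929509165 [-0.6 -0.3  0.5] [-0.41 -0.12  2.02  0.24  0.92  0.35]
[[484.0, 271.0], [478.0, 265.0], [472.0, 259.0], [466.0, 254.0], [459.0, 250.0]]
```

View pics/prop2.png

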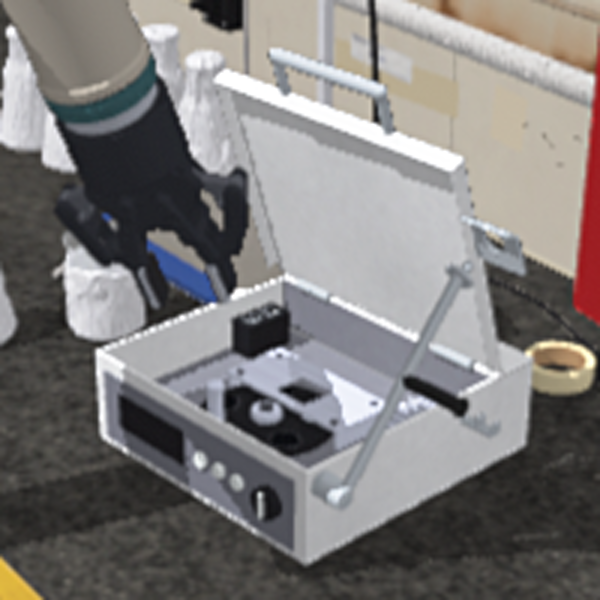

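The rod stands alone with its collar at about (461,272), which is θ≈0.87. The lid is above it at about 1.3 rad and sinking. I'll finish the spin and let camera calls pass the time while I track the lid angle numerically.

Emit:
servo_tool(series="0.006 -0.011 0 0 0 6.7 0.5; 0.013 -0.023 -0.001 0 0 13.3 0.5; 0.019 -0.035 -0.001 0 0 20 0.5; 0.026 -0.047 -0.002 0 0 26.7 0.5; 0.032 -0.058 -0.002 0.1 0 33.3 0.5")

```text
clock: 15.95
position: [0.4295, 0.0247, 0.231]
ee_rot: [-0.012, 0.98, 0.061, 0.191]
contact_force: [0.5, 0.6, -0.1]
width: 0.0427
gripper_force: 0.0
```

```bash
cat > lid.py <<'E'
from kin import *
CI=eyes.camera_info("scene"); G=np.arange(-.02,1.5,.01)
def pts(f):
    A=[]
    for r,o,ys in ((256,0,np.linspace(-50,50,30)),(244,0,np.linspace(-50,50,30)),(216,0,np.linspace(-128,-62,20)),(162,0,np.linspace(-174,-140,10))):
        A+= [Wd((81-r*np.cos(f),y,95+r*np.sin(f))) for y in ys]
    return proj("",np.array(A),CI)
PT=[pts(f) for f in G]
def lidang(im):
    D=cv2.distanceTransform(255-cv2.Canny(im,60,150),cv2.DIST_L2,3); D=np.minimum(D,5)
    s=[D[np.clip(p[:,1].round().astype(int),0,479),np.clip(p[:,0].round().astype(int),0,639)].mean() for p in PT]
    i=int(np.argmin(s)); return round(G[i],2),round(float(s[i]),2)
E
python3 - <<'E'
from lid import *
old=None; out=[]
for i in range(60):
    im=eyes.get_image("scene")
    if i%8==0:
        g=cv2.cvtColor(im,cv2.COLOR_RGB2GRAY)[100:200,280:400].astype(int)
        out.append((lidang(im),0 if old is None else int((abs(g-old)>20).sum()))); old=g
print(out); s=manip.get_state(); print(s["clock"],loc(s["position"]).round(1),s["qpos"].round(2))
cv2.imwrite("pics/w.png",im[:,:,::-1])
E
```

```text
[((np.float64(1.26), 0.36), 0), ((np.float64(1.24), 0.13), 1191), ((np.float64(1.21), 0.22), 1286), ((np.float64(1.18), 0.23), 1346), ((np.float64(1.15), 0.2), 1408), ((np.float64(1.12), 0.33), 1541), ((np.float64(1.08), 0.32), 1630), ((np.float64(0.96), 0.65), 1423)]
18.95 [-189.9   -0.5  229.9] [-0.22 -0.15  2.05  0.16  0.89  1.15]
```

```bash
python3 - <<'E'
from lid import *
old=None; out=[]
for i in range(25):
    im=eyes.get_image("scene")
    if i%6==0:
        g=cv2.cvtColor(im,cv2.COLOR_RGB2GRAY)[100:200,280:400].astype(int)
        D=cv2.distanceTransform(255-cv2.Canny(im,60,150),cv2.DIST_L2,3); D=np.minimum(D,5)
        s=[D[p[:,1].round().astype(int),p[:,0].round().astype(int)].mean() for p in PT]
        o=np.argsort(s)[:4]; out.append(([(round(G[j],2),round(float(s[j]),2)) for j in o],0 if old is None else int((abs(g-old)>20).sum()))); old=g
for x in out: print(x)
print(manip.get_state()["clock"])
cv2.imwrite("pics/w2.png",im[:,:,::-1])
E
```

```text
([(np.float64(1.04), 0.57), (np.float64(0.96), 0.68), (np.float64(1.03), 0.76), (np.float64(0.97), 0.82)], 0)
([(np.float64(1.04), 0.57), (np.float64(0.96), 0.68), (np.float64(1.03), 0.76), (np.float64(0.97), 0.83)], 0)
([(np.float64(1.04), 0.56), (np.float64(0.96), 0.68), (np.float64(1.03), 0.76), (np.float64(0.97), 0.83)], 0)
([(np.float64(1.04), 0.58), (np.float64(0.96), 0.68), (np.float64(1.03), 0.77), (np.float64(0.97), 0.84)], 0)
([(np.float64(1.04), 0.57), (np.float64(0.96), 0.68), (np.float64(1.03), 0.77), (np.float64(0.97), 0.84)], 0)
20.2
```

```bash
python3 - <<'E'
from lid import *
for n in ("scene","side"):
    im=eyes.get_image(n); ci=eyes.camera_info(n)
    D=np.minimum(cv2.distanceTransform(255-cv2.Canny(im,60,150),cv2.DIST_L2,5),5)
    sc=lambda P:D[P[:,1].round().astype(int),P[:,0].round().astype(int)].mean()
    F=np.arange(.94,1.16,.01); ys=np.linspace(-50,50,60)
    s=[sum(sc(proj("",[Wd((81-r*np.cos(f),y,95+r*np.sin(f))) for y in ys],ci)) for r in (244,256)) for f in F]
    print(n,"lid bar",[(round(F[i],2),round(s[i],2)) for i in np.argsort(s)[:4]])
    T=np.arange(.76,1.0,.01); rr=np.linspace(30,85,40); rr=np.r_[rr,np.linspace(115,165,40)]
    s=[]
    for t in T:
        a,b=proj("",[Wd((-119+189*np.cos(t),-155.5,77+189*np.sin(t)))],ci)[0],proj("",[Wd((-119,-155.5,77))],ci)[0]
        C=b+(a-b)*(rr/189)[:,None]; nrm=np.array([-(a-b)[1],(a-b)[0]]); nrm/=np.linalg.norm(nrm)
        s.append(sc(C+nrm*2)+sc(C-nrm*2))
    print(n,"rod",[(round(T[i],2),round(s[i],2)) for i in np.argsort(s)[:4]])
s=manip.get_state(); print(s["clock"])
k=Wd((-86,26,89)); 
E
```

```text
scene lid bar [(np.float64(0.96), np.float32(1.57)), (np.float64(1.04), np.float32(1.58)), (np.float64(0.99), np.float32(1.59)), (np.float64(0.98), np.float32(1.59))]
scene rod [(np.float64(0.96), np.float32(1.61)), (np.float64(0.97), np.float32(1.62)), (np.float64(0.95), np.float32(1.64)), (np.float64(0.98), np.float32(1.77))]
side lid bar [(np.float64(1.0), np.float32(1.18)), (np.float64(1.01), np.float32(1.38)), (np.float64(1.07), np.float32(1.4)), (np.float64(1.12), np.float32(1.43))]
side rod [(np.float64(0.99), np.float32(3.85)), (np.float64(0.98), np.float32(4.18)), (np.float64(0.97), np.float32(4.38)), (np.float64(0.96), np.float32(4.66))]
20.3
```

```bash
python3 - <<'E'
from lid import *
im=eyes.get_image("scene")[:,:,::-1]; w=eyes.get_image("wrist")[:,:,::-1]
L=cv2.resize(im[150:270,320:400],(400,600),interpolation=cv2.INTER_CUBIC)
Rr=np.vstack([cv2.resize(w,(400,300),interpolation=cv2.INTER_AREA),cv2.resize(im[200:260,270:350],(400,300),interpolation=cv2.INTER_CUBIC)])
cv2.imwrite("pics/last.png",np.hstack([L,Rr])); 
for f,t in ((1.02,.87),):
  P=proj("scene",[Wd((-119+189*np.cos(t),-155.5,77+189*np.sin(t))),Wd((-119,-155.5,77)),Wd((-119+100*np.cos(t),-213.5,77+100*np.sin(t))),Wd((81-150*np.cos(f),-155.5,95+150*np.sin(f))),Wd((81-127*np.cos(f),-176,95+127*np.sin(f))),Wd((81-162*np.cos(f),-176,95+162*np.sin(f)))]); print(((P-[320,150])*5).round(0).tolist())
ci=eyes.camera_info("wrist"); P=proj("",[Wd((-54+42*np.cos(np.pi-.68),42*np.sin(np.pi-.68),89)),Wd((-54,0,60)),Wd((-12,0,62))],ci); print(((P*[400/640,300/480])+[400,0]).round(0).tolist(),P.round(0).tolist())
E
```

```text
[[244.0, 204.0], [45.0, 578.0], [248.0, 428.0], [244.0, 202.0], [294.0, 248.0], [271.0, 200.0]]
[[580.0, 105.0], [599.0, 90.0], [599.0, 63.0]] [[288.0, 168.0], [318.0, 144.0], [318.0, 102.0]]
```

View pics/last.png

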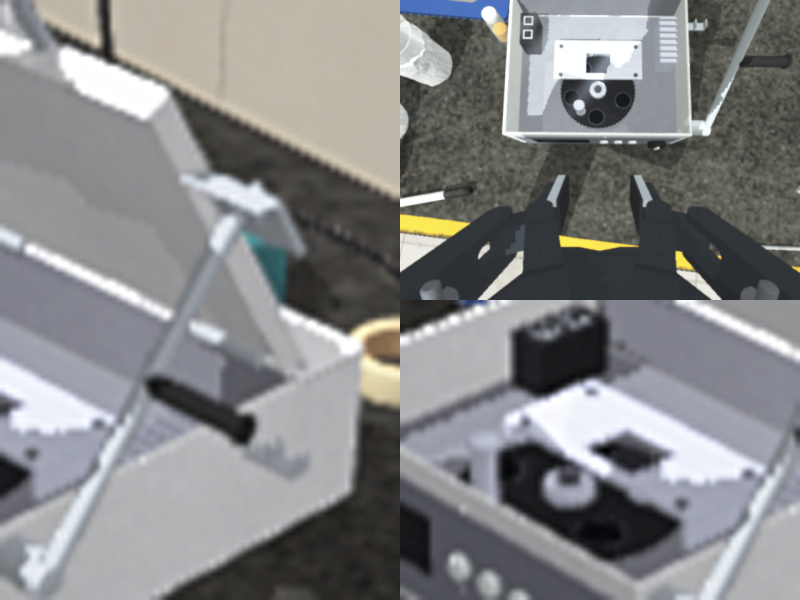

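The lid rests on the rod: the rod end meets the ear at (238,215), with the tip just visible above the ear near (258,186), and the ear corners match a lid angle of 1.02. In the wrist view the knob is at (579,107), and I predicted (580,105), so the wheel is at about -0.68. Next I'll pinch the knob lightly and carry it round.

```bash
python3 - <<'E'
from kin import *
z=lz(22); K=lambda w:np.array([-54-42*np.cos(w)+4,-42*np.sin(w),66])
plan([(K(-.68)-70*z,22,90,.5,8),(K(-.68)-70*z,22,90,.5,2),(K(-.68)-32*z,22,90,.5,3),(K(-.68),22,90,.5,5),(K(-.68),22,90,.5,2)])
print(ik(Wd(K(0)),ori(22,90),[-.12,.22,2.14,.19,.45,1.16]))
E
```

```text
step mm/row 16 deg/row 0.0
  step mm/row 0 deg/row 0.0
  step mm/row 13 deg/row 0.0
  step mm/row 6 deg/row 0.0
  step mm/row 0 deg/row 0.0
0.005 -0.003 0.015 0 0 0 0.5; 0.01 -0.007 0.031 0 0 0 0.5; 0.014 -0.01 0.046 0 0 0 0.5; 0.019 -0.013 0.061 0 0 0 0.5; 0.024 -0.017 0.076 0 0 0 0.5
0.005 -0.003 0.016 0 0 0 0.5; 0.01 -0.006 0.031 0 0 0 0.5; 0.014 -0.01 0.046 0 0 0 0.5; 0.014 -0.01 0.046 0 0 0 0.5; 0.014 -0.01 0.046 0 0 0 0.5
0 0 0.013 0 0 0 0.5; 0 0 0.026 0 0 0 0.5; 0 0 0.038 0 0 0 0.5; 0 0 0.045 0 0 0 0.5; 0 0 0.051 0 0 0 0.5
0 0 0.006 0 0 0 0.5; 0 0 0.013 0 0 0 0.5; 0 0 0.019 0 0 0 0.5; 0 0 0.019 0 0 0 0.5; 0 0 0.019 0 0 0 0.5
end local [-83.1  26.8  66.1]
(array([-0.12587787,  0.22335417,  2.16307953,  0.24587972,  0.39283395,
        1.10922219]), np.float64(1.5791737789909393e-15))
```

Emit:
servo_tool(series="0.005 -0.003 0.015 0 0 0 0.5; 0.01 -0.007 0.031 0 0 0 0.5; 0.014 -0.01 0.046 0 0 0 0.5; 0.019 -0.013 0.061 0 0 0 0.5; 0.024 -0.017 0.076 0 0 0 0.5", squeeze=20)

```text
clock: 20.9
position: [0.4773, 0.0476, 0.168]
ee_rot: [-0.012, 0.98, 0.062, 0.19]
contact_force: [-0.2, -0.4, 0.6]
width: 0.0424
gripper_force: 0.0
```

Emit:
servo_tool(series="0.005 -0.003 0.016 0 0 0 0.5; 0.01 -0.006 0.031 0 0 0 0.5; 0.014 -0.01 0.046 0 0 0 0.5; 0.014 -0.01 0.046 0 0 0 0.5; 0.014 -0.01 0.046 0 0 0 0.5")

```text
clock: 21.4
position: [0.5053, 0.0613, 0.1308]
ee_rot: [-0.012, 0.98, 0.062, 0.19]
contact_force: [-0.6, -0.1, 0.5]
width: 0.0427
gripper_force: 0.0
```

```bash
python3 - <<'E'
from kin import *
s=manip.get_state(); print(s["clock"],loc(s["position"]).round(1),s["width"],s["contact_force"].round(1),s["qpos"].round(2)); p,r=load()
print(np.degrees((ori(22,90).inv()*R.from_quat(np.roll(s["ee_rot"],-1))).as_rotvec()).round(1))
E
```

```text
21.4 [-109.3   26.7  130.8] 0.0426606969272021 [-0.6 -0.1  0.5] [-0.07  0.09  2.1   0.13  0.58  1.28]
[ 0.  -0.1 -0.1]
```

Emit:
servo_tool(series="0 0 0.013 0 0 0 0.5; 0 0 0.026 0 0 0 0.5; 0 0 0.038 0 0 0 0.5; 0 0 0.045 0 0 0 0.5; 0 0 0.051 0 0 0 0.5")

```text
clock: 21.9
position: [0.5247, 0.0635, 0.084]
ee_rot: [-0.012, 0.98, 0.062, 0.191]
contact_force: [-0.4, 0.5, -0.7]
width: 0.0426
gripper_force: 0.0
```

Emit:
servo_tool(series="0 0 0.006 0 0 0 0.5; 0 0 0.013 0 0 0 0.5; 0 0 0.019 0 0 0 0.5; 0 0 0.019 0 0 0 0.5; 0 0 0.019 0 0 0 0.5")

```text
clock: 22.4
position: [0.5315, 0.0646, 0.0659]
ee_rot: [-0.012, 0.98, 0.062, 0.19]
contact_force: [-0.2, -0.4, 0.3]
width: 0.0427
gripper_force: 0.0
```

Emit:
servo_tool(series="0 0 0 0 0 0 0.7; 0 0 0 0 0 0 0.9; 0 0 0 0 0 0 1; 0 0 0 0 0 0 1; 0 0 0 0 0 0 1")

```text
clock: 22.9
position: [0.5309, 0.0649, 0.0661]
ee_rot: [-0.012, 0.98, 0.062, 0.19]
contact_force: [-4.3, 2.9, 5.5]
width: 0.014
gripper_force: 21.4
```

```bash
python3 - <<'E'
from kin import *
s=manip.get_state(); print(s["clock"],loc(s["position"]).round(1),s["width"],s["contact_force"].round(1),s["qpos"].round(2))
K=lambda w:np.array([-54-42*np.cos(w)+4,-42*np.sin(w),66])
plan([(K(w),22,90,1,1) for w in np.linspace(-.68,0,16)[1:]]+[(K(0),22,90,1,1)]*5)
E
```

```text
22.9 [-83.5  27.1  66.1] 0.014006162318694745 [-4.3  2.9  5.5] [-0.06  0.23  2.14  0.18  0.39  1.24]
  step mm/row 2 deg/row 0.1
  step mm/row 2 deg/row 0.0
  step mm/row 2 deg/row 0.0
  step mm/row 2 deg/row 0.0
  step mm/row 2 deg/row 0.0
  step mm/row 2 deg/row 0.0
  step mm/row 2 deg/row 0.0
  step mm/row 2 deg/row 0.0
  step mm/row 2 deg/row 0.0
  step mm/row 2 deg/row 0.0
  step mm/row 2 deg/row 0.0
  step mm/row 2 deg/row 0.0
  step mm/row 2 deg/row 0.0
  step mm/row 2 deg/row 0.0
  step mm/row 2 deg/row 0.0
  step mm/row 0 deg/row 0.0
  step mm/row 0 deg/row 0.0
  step mm/row 0 deg/row 0.0
  step mm/row 0 deg/row 0.0
  step mm/row 0 deg/row 0.0
-0.001 0.002 0 0 0 0 1; -0.002 0.003 -0.001 0 0 0 1; -0.003 0.005 -0.001 0 0 0 1; -0.004 0.007 -0.001 0 0 0 1; -0.004 0.008 -0.002 0 0 0 1
-0.001 0.002 0 0 0 0 1; -0.002 0.004 0 0 0 0 1; -0.002 0.006 0 0 0 0 1; -0.003 0.007 -0.001 0 0 0 1; -0.003 0.009 -0.001 0 0 0 1
-0.001 0.002 0 0 0 0 1; -0.001 0.004 0 0 0 0 1; -0.001 0.006 0 0 0 0 1; -0.001 0.008 0 0 0 0 1; -0.001 0.01 0 0 0 0 1
0 0 0 0 0 0 1; 0 0 0 0 0 0 1; 0 0 0 0 0 0 1; 0 0 0 0 0 0 1; 0 0 0 0 0 0 1
end local [-91.6  -0.2  65.9]
```

Knob pinched (width 14 mm, 21 N). Now I'll carry it along its arc.

Emit:
servo_tool(series="-0.001 0.002 0 0 0 0 1; -0.002 0.003 -0.001 0 0 0 1; -0.003 0.005 -0.001 0 0 0 1; -0.004 0.007 -0.001 0 0 0 1; -0.004 0.008 -0.002 0 0 0 1")

```text
clock: 23.4
position: [0.5265, 0.057, 0.066]
ee_rot: [-0.013, 0.98, 0.062, 0.189]
contact_force: [-2.1, 5.2, -1.8]
width: 0.0143
gripper_force: 20.7
```

Emit:
servo_tool(series="-0.001 0.002 0 0 0 0 1; -0.002 0.004 0 0 0 0 1; -0.002 0.006 0 0 0 0 1; -0.003 0.007 -0.001 0 0 0 1; -0.003 0.009 -0.001 0 0 0 1")

```text
clock: 23.9
position: [0.524, 0.0477, 0.0656]
ee_rot: [-0.013, 0.98, 0.062, 0.188]
contact_force: [-9.0, 6.1, 8.2]
width: 0.0139
gripper_force: 21.8
```

Emit:
servo_tool(series="-0.001 0.002 0 0 0 0 1; -0.001 0.004 0 0 0 0 1; -0.001 0.006 0 0 0 0 1; -0.001 0.008 0 0 0 0 1; -0.001 0.01 0 0 0 0 1")

```text
clock: 24.4
position: [0.5245, 0.0376, 0.0653]
ee_rot: [-0.013, 0.98, 0.063, 0.188]
contact_force: [-4.1, 5.8, 5.2]
width: 0.0141
gripper_force: 21.6
```

Emit:
servo_tool(series="0 0 0 0 0 0 1; 0 0 0 0 0 0 1; 0 0 0 0 0 0 1")

```text
clock: 24.7
position: [0.5247, 0.0372, 0.0653]
ee_rot: [-0.013, 0.98, 0.062, 0.189]
contact_force: [-5.1, 3.6, 4.0]
width: 0.014
gripper_force: 21.7
```

```bash
python3 - <<'E'
from kin import *
s=manip.get_state(); print(s["clock"],loc(s["position"]).round(1),s["width"],s["contact_force"].round(1),s["qpos"].round(2))
p,r=load(); c=loc(p); z=lz(22); print(c)
plan([(c,22,90,.8,2),(c,22,90,.6,3),(c-65*z,22,90,.6,5),((-190,0,230),22,90,.6,5)])
E
```

```text
24.7 [-93.    0.4  65.3] 0.014028896670230866 [-5.1  3.6  4. ] [-0.13  0.22  2.16  0.25  0.4   1.11]
[-91.61140372  -0.22115313  65.90999993]
  step mm/row 0 deg/row 0.0
  step mm/row 0 deg/row 0.0
  step mm/row 13 deg/row 0.0
  step mm/row 26 deg/row 0.0
0 0 0 0 0 0 0.8; 0 0 0 0 0 0 0.8; 0 0 0 0 0 0 0.6; 0 0 0 0 0 0 0.6; 0 0 0 0 0 0 0.6
0 0 -0.013 0 0 0 0.6; 0 0 -0.026 0 0 0 0.6; 0 0 -0.039 0 0 0 0.6; 0 0 -0.052 0 0 0 0.6; 0 0 -0.065 0 0 0 0.6
-0.006 0 -0.025 0 0 0 0.6; -0.012 0 -0.05 0 0 0 0.6; -0.018 0 -0.074 0 0 0 0.6; -0.024 0 -0.099 0 0 0 0.6; -0.03 0 -0.124 0 0 0 0.6
end local [-190.1   -0.4  230. ]
```

Emit:
servo_tool(series="0 0 0 0 0 0 0.8; 0 0 0 0 0 0 0.8; 0 0 0 0 0 0 0.6; 0 0 0 0 0 0 0.6; 0 0 0 0 0 0 0.6")

```text
clock: 25.2
position: [0.5269, 0.0365, 0.066]
ee_rot: [-0.012, 0.98, 0.062, 0.19]
contact_force: [0.6, 0.3, -0.6]
width: 0.0341
gripper_force: 0.0
```

Emit:
servo_tool(series="0 0 -0.013 0 0 0 0.6; 0 0 -0.026 0 0 0 0.6; 0 0 -0.039 0 0 0 0.6; 0 0 -0.052 0 0 0 0.6; 0 0 -0.065 0 0 0 0.6")

```text
clock: 25.7
position: [0.5022, 0.0335, 0.1266]
ee_rot: [-0.012, 0.98, 0.062, 0.19]
contact_force: [-0.3, -0.4, 0.9]
width: 0.0344
gripper_force: 0.0
```

Emit:
servo_tool(series="-0.006 0 -0.025 0 0 0 0.6; -0.012 0 -0.05 0 0 0 0.6; -0.018 0 -0.074 0 0 0 0.6; -0.024 0 -0.099 0 0 0 0.6; -0.03 0 -0.124 0 0 0 0.6")

```text
clock: 26.2
position: [0.428, 0.0241, 0.2307]
ee_rot: [-0.012, 0.98, 0.062, 0.19]
contact_force: [0.0, -0.3, -0.1]
width: 0.0344
gripper_force: 0.0
```

Emit:
servo_tool(series="0 0 0 0 0 0 0.6; 0 0 0 0 0 0 0.6; 0 0 0 0 0 0 0.6")

```text
clock: 26.5
position: [0.4286, 0.0243, 0.2289]
ee_rot: [-0.012, 0.98, 0.062, 0.189]
contact_force: [0.1, 0.4, 1.4]
width: 0.0341
gripper_force: 0.0
```

```bash
python3 - <<'E'
from lid import *
s=manip.get_state(); print(s["clock"],loc(s["position"]).round(1))
ci=eyes.camera_info("wrist"); w=eyes.get_image("wrist"); im=eyes.get_image("scene"); print("lid",lidang(im))
cv2.imwrite("pics/wf.png",w[:,:,::-1])
# rectify plane z through wrist view: x local -115..15, y -45..45 at 1.5 mm cells
for zc,xs in ((89,np.arange(-110,-78,3)),(57,np.arange(-42,18,4))):
    print("z",zc,"cols y=32..-32")
    for x in xs:
        P=proj("",[Wd((x,y,zc)) for y in range(32,-33,-4)],ci).round().astype(int)
        print(int(x)," ".join("%3d"%w[v,u].mean() for u,v in P))
old=cv2.imread("pics/w2.png")[:,:,::-1]; d=(abs(old.astype(int)-im).max(2)>40); ys,xs=np.nonzero(d[:,200:]); print("changed px",d[:,200:].sum(), np.bincount(xs//20*20+200)[::20] if len(xs) else 0)
E
```

```text
26.5 [-190.1   -0.4  228.9]
lid (np.float64(1.04), 0.58)
z 89 cols y=32..-32
-110 126  48  59  57  49  48  49  68 143  82  46  44  45  46  44  84 143
-107  55  78  50  53  71  49  50 159 160 160  51  45  46  63  60  48  94
-104  78  39  34  31  31  68  56 170 200 165  75  48  61  31  28  48  47
-101  80  44  38  31  29  69  60 229 241 233  81  74  28  29  27  27  63
-98  70  49  41  35  30  50 115 240 243 241 153  60  27  28  27  26  62
-95  82  57  49  39  32  62 122 241 243 242 179  51  28  25  25  26  49
-92  90  62  55  44  35  70  74 239 243 243  92  65  26  27  25  25  69
-89  81  81  59  50  67  53  49 141 237 169  48  67  26  25  25  25  61
-86  82  83  89  79  61  54  50  47  48  48  46  45  65  41  39  64  44
-83  82  85  82  77  67  58  52  49  48  47  45  43  44  49  49  44  43
-80  81  88  88  83  73  63  55  51  48  47  43  43  43  43  43  53  43
z 57 cols y=32..-32
-42  40  69  82  98 110 127 226 231 230 248 109  56  47  43  54  24  23
-38  45  57  71  88 105 118 124 138 145 105  90  68  56  49  66  33  30
-34 222 226 250 250 254 254 254 254 254 254 232 223 221 220 220
[... 247 characters left out ...]
4 254 254 254 254 254 226 135 121 224 230 235 228
-14 254 254 254 118 241 252 251 252 254 254 254 144 134 220 226 254 254
-10 255 255 255 132 239 254 253 252 252 250 254 145 142 232 254 254 254
-6 255 254 254 141 108 254 254 254 254 254 221 145 148 254 254 254 254
-2 255 255 255 147  56 158 254 254 254 221 122 138 149 254 254 254 254
2 254 254 254 204 118 123 101  80  95 116 121 169 182 254 254 254 254
6 254 254 254 210 160 219 168 204 169 172 205 224 228 254 254 254 254
10 254 254 254 254 254 254 254 254 254 254 254 254 254 254 254 254 254
14 254 254 254 254 254 254 254 254 254 254 254 254 254 254 254 254 254
changed px 316 [ 0  0  0  0  0  0  0  0  0  0 18  5 82 45 98 54 11  2  0  0  0  1]
```

Numerically the knob is at y≈0 pointing to the front, and the blank fills the window about 1.5 mm off centre. The lid is still propped, nothing else in the scene moved, and the gripper is clear.

```bash
python3 -c "
from rig import manip
print(manip.sign_off(), manip.get_state()['clock'])"
```

```text
the job is handed in; nothing more can be done
the job is handed in; nothing more can be done
```

I handed the job in at about 27 s: the lid is propped open on the rod, with its end seated in the ear's hole as far as the pictures show, the blank is in the window about 1.5 mm off centre, the gripper is clear, and no bottles or glassware moved.

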